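# Prop open the lid of a silversmith's punch chest

### The job

Prop the steel punch chest open: lift its lid, swing the prop rod up out of its clip, and let the lid down gently until the cross pin at the rod's end is fully home in the slot under the lid's edge and the lid's weight bears on it. Then let go of everything, and leave the other things on the bench where they are.

Things in the scene. Friction and masses are not known exactly. Their poses are not given: they have to be found in the camera images.
- chest: Open grey steel box of punches, fixed to the bench: 130 mm along its x, 220 along its y, 90 high, walls 4. Origin: centre of its underside, z up. Lid hinged along its +y side; the prop rod hangs outside its -x side (towards the robot). Yaw within 0.25 rad.
- lid: Grey steel lid, about 0.4 kg, plate 130 x 220 x 5 mm. Origin on the hinge line, at (0, 110, 91) mm in the chest; plate reaches 220 mm along its -y, underside at its z = 0. Shut, its axes are the chest's; opens 0 to 1.25 rad about the chest's -x. Starts 0 to 0.25 open. Stiff hinge (0.65 N m, some 2.5 N at the tab): stays where left. Pin seated: 0.80 rad.
- hinge (a point): Middle of the lid's hinge line (the lid's origin).
- tab (a point): Grasp point in the steel pull tab of the lid, 246 mm from the hinge line. The tab stands out from the middle of the lid's free edge: 24 mm wide along the chest's x, 8 mm thick, reaching from 218 to 260 mm from the hinge line.
- slot (a point): Where the pin's middle lies when home in the lid's slot: (-73, -150, -4) mm in the lid. Under a steel flange (16 mm wide along x, 3 thick, 120 long, underside level with the lid's) on the lid's -x edge. Opens along the lid's -z: 11 mm wide, 9 deep, then lips flaring at 40 degrees to a mouth 26 mm wide; hangs 20 mm below the lid's underside in all.
- prop: Prop rod, bright steel, 80 g: arm 8 mm thick, pivot (its origin) at (-89, -60, 65) mm in the chest, 145 mm long to a cross bar along the chest's x: pin 8 mm thick inside, grip 12 mm outside. Starts level along +y in an open-topped clip (axes as the chest's); swings up 0 to 1.5 rad about the chest's +x. Stiff pivot (0.15 N m): stays where left. Pin seated: 1.12 rad.
- pivot (a point): Pivot of the prop rod (the rod's origin).
- pin (a point): Middle of the rod's cross pin, at (16, 145, 0) mm in the rod; pin 8 mm thick, pointing to the chest's +x.
- grip (a point): Point to grasp on the outer part of the rod's cross bar, at (-42, 145, 0) mm in the rod: round steel 12 mm thick, 56 mm free length along the chest's x; the lid's flange ends 50 mm from this point.
- spool: Steel wire spool standing on the bench, 56 mm across, 53 mm high; origin under its centre. Leave alone.
- bowl: Brass bowl, 90 mm across, 50 mm high; origin under its centre. Leave alone.
- block: Wooden doming block 60 x 60 x 50 mm; origin under its centre. Leave alone.
- jar: Closed whitish jar with a screw cap, 56 mm across, 75 mm high; origin under its centre. Leave alone.

How it is judged:
By the outcome, as a careful person would: the job done as asked, in the order asked, and still so for the second after the job is handed in, with the robot touching nothing.
It also fails if it takes over 61 s, if anything falls off the work surface, if the arm or the gripper's body presses on something with over 40 N, if the wrist force passes 120 N, or if a joint passes its speed limit or range.

### The arm

A 6-joint arm with a two-finger parallel gripper is mounted at the origin on the work surface. World frame = base frame: x ahead of the robot, y to its left, z up, the work surface at z = 0. Lengths are in m, angles in rad, forces in N, time in s.
With the tool pointing down it reaches from about 0.35 to 0.975 m from the base axis. Payload 4.9 kg.
Tool frame: the origin (TCP) lies on the centre line of the jaws, within the pads' length; the fingertips stand 8 mm ahead of it and the grasp point (between the pads) lies 11 mm behind it; z points along the fingers, y is the direction in which the jaws open and shut (so a half turn about z gives the same grasp; the last joint's range is limited). The gripper opens to 85 mm and grips with 20 to 120 N. Pads are 22 mm wide; open, the fingers measure 114 mm over their backs; the gripper's body (76 mm by 85 mm) begins 54 mm behind the grasp point. The pads swing forward as they close: fully open they stand 13 mm farther back than shut.
Start: joints at [1.065, 0.053, 1.613, -0, 1.476, -0.119], TCP at [0.236, 0.579, 0.239] pointing down, gripper open.
Joint ranges: [-3.01, 3.01], [-1.01, 2.22], [0.06, 2.58], [-1.02, 4.17], [0.09, 2.62], [-3.14, 3.14]. Speed limits (rad/s): [2.57, 2.57, 3.14, 3.14, 3.14, 3.14].

### API

Orientations are given as a unit quaternion [w, x, y, z].
In Python, from plant import manip gives the robot as it stands.
- The arm moves only by the tool step_arm, never from a script. Its argument "deltas" is a list of rows, each a list of 7 numbers: the shift along the tool's x, y, z in m, then the turn, a rotation vector about the tool's x, y, z in rad, then the gripper command: -1 is fully open, 1 is shut, values between are in proportion. In form: [[dx, dy, dz, ax, ay, az, hand], ...]. A call has 1 to 20 rows; each row is the pose to reach, as a shift and turn from the pose commanded when the call began, along the tool's axes at that moment; what a row does not reach only later rows make up. A row lasts 1/10 s, in which the tool goes at most 50 mm and 8.59 degrees, less where a joint would pass 70% of its speed; a pose out of reach is approached as far as the arm can. A call with a gripper value outside its range is refused whole. The fingers move at their own pace and stop on an object; the grip force is fixed at half the most. Time passes only in rows, so rows that repeat a pose let the fingers close. It gives the time, the measured TCP pose, the force and the opening at its end, in the units of the state.
- manip.state(): the state, without advancing time (a new reading comes with each control period).
- manip.grab_frame(name): name is "scene" or "top"; returns the picture (420x560x3 uint8, red, green, blue); there is no depth.
- manip.get_calibration(name): a dict with "fov_y" (degrees; the focal length in pixels is half the picture's height over the tangent of half this angle, whatever the lens; pixels are square), "cx", "cy" (the principal point, pixels), "dist_coeffs" ([k1, k2, p1, p2, k3] as OpenCV has them; the pictures are not rectified), "R" (3x3) and "t" (3): a world point X has camera coordinates R X + t. Camera axes: x right, y down, z forward; pixel columns grow to the right and rows downward; lengths in m; the calibration is good to about 2 mm. A picture is of the moment at which its call begins. get_calibration takes no time and is no camera call.
- manip.job_done(): hands the job in, once; it reports no verdict.
The state is a dict: "time": time; "joint_pos": joint angles; "joint_vel": joint speeds; "joint_efforts": joint torques, N m; "tool_pos": TCP position; "tool_rot": TCP orientation; "contact_force": force on the tool from outside, world axes, zero at the start; "ft_torque": the same for the moment, N m; "gripper_width": opening from 0.0 (shut) to 1.0 (fully open).
Only numpy, scipy, OpenCV 4.12 (cv2) and the standard library are available. Lean on these libraries where they do the work, as an engineer would, in place of code of your own. Each camera call takes 0.05 s, during which the arm holds its last target.

## Working session

There is one attempt and no reset: what is moved stays moved. The work goes in short steps, Python scripts to look and compute and a tool call to move; the robot and the scene stay as the last step left them, time stands still between calls to the robot, and variables do not carry over. Pictures are saved under pics/ and viewed, and the job is handed in when it is done.

Besides the shell and the picture viewer there is one more tool, called after ">>>" in YAML: its name, and indented under it one key for each argument. step_arm: Moves the arm, as the interface text tells. Its arguments: {"type":"object","properties":{"deltas":{"type":"array"}},"required":["deltas"]}

```bash
ls; mkdir -p pics
python3 - <<'E'
from plant import manip
import cv2
for n in("scene","top"):
    f=manip.grab_frame(n); cv2.imwrite(f"pics/{n}0.png",cv2.resize(f[:,:,::-1],None,fx=1.4,fy=1.4,interpolation=cv2.INTER_CUBIC)); cv2.imwrite(f"pics/{n}0raw.png",f[:,:,::-1])
    print(manip.get_calibration(n))
print(manip.state())
E
```

```text
pics
{'fov_y': 56.267813812328626, 'cx': 284.02046280757634, 'cy': 208.3171392626525, 'dist_coeffs': array([-0.04515466,  0.        ,  0.        ,  0.        ,  0.        ]), 'R': array([[-0.88966945,  0.45632792,  0.01590897],
       [ 0.3146584 ,  0.63796981, -0.70284039],
       [-0.33087514, -0.62028973, -0.71116966]]), 't': array([ 0.51459863, -0.11677829,  1.26642017])}
{'fov_y': 46.11217379330646, 'cx': 276.3917892119651, 'cy': 210.4680055239883, 'dist_coeffs': array([-0.14575969,  0.        ,  0.        ,  0.        ,  0.        ]), 'R': array([[ 0.01580371, -0.99981122, -0.01130307],
       [-0.99050703, -0.01411082, -0.13673594],
       [ 0.13655063,  0.0133567 , -0.99054304]]), 't': array([0.00558629, 0.5616141 , 1.06216105])}
{'time': 0.1, 'joint_pos': array([ 1.06499827e+00,  5.32871850e-02,  1.61415755e+00,  2.73185911e-05,
        1.47600010e+00, -1.19017827e-01]), 'joint_vel': array([-0.00045985, -0.00031714, -0.0028025 ,  0.0008519 , -0.00159201,
        0.0007895 ]), 'joint_efforts': array([-1.73879348e-04, -3.94906855e+01, -3.71361673e+01, -8.92361231e-05,
        3.90304936e-03, -6.75008081e-06]), 'tool_pos': array([0.23549084, 0.57834603, 0.2381877 ]), 'tool_rot': array([-2.97573271e-04,  1.92188111e-01,  9.81357668e-01, -8.77084887e-04]), 'contact_force': array([-1.03364063, -0.06650238, -0.21326279]), 'ft_torque': array([-0.01301986, -0.01995883, -0.0184536 ]), 'gripper_width': 0.9963856199387429}
```

View pics/scene0.png

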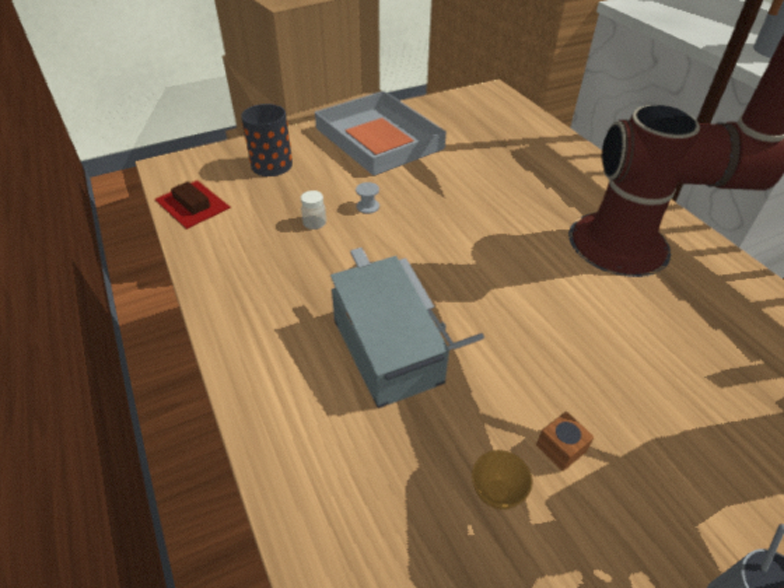

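View pics/top0.png

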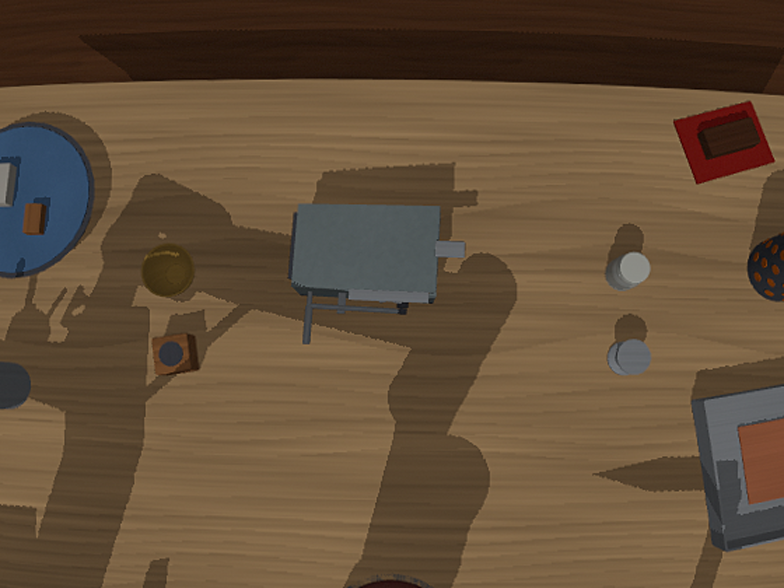

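The scene view shows the chest in the middle at about (390,330), with the tab at (360,258) and the grip bar at (465,341). In the top view the lid spans (297,205) to (440,300), the tab is at (450,249), and the rod runs from (403,308) to the bar at (307,318). I'll enlarge both.

Run:
```python
import cv2
f=cv2.imread("pics/scene0raw.png"); c=f[170:300,225:355]; cv2.imwrite("pics/sc.png",cv2.resize(c,None,fx=4.6,fy=4.6,interpolation=cv2.INTER_CUBIC))
f=cv2.imread("pics/top0raw.png"); c=f[135:255,195:345]; cv2.imwrite("pics/tc.png",cv2.resize(c,None,fx=5,fy=5,interpolation=cv2.INTER_CUBIC))
```

```text
(no output)
```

View pics/sc.png

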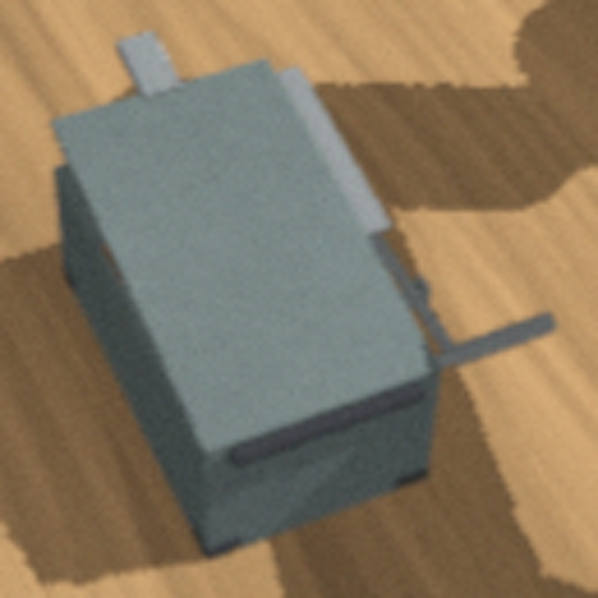

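View pics/tc.png

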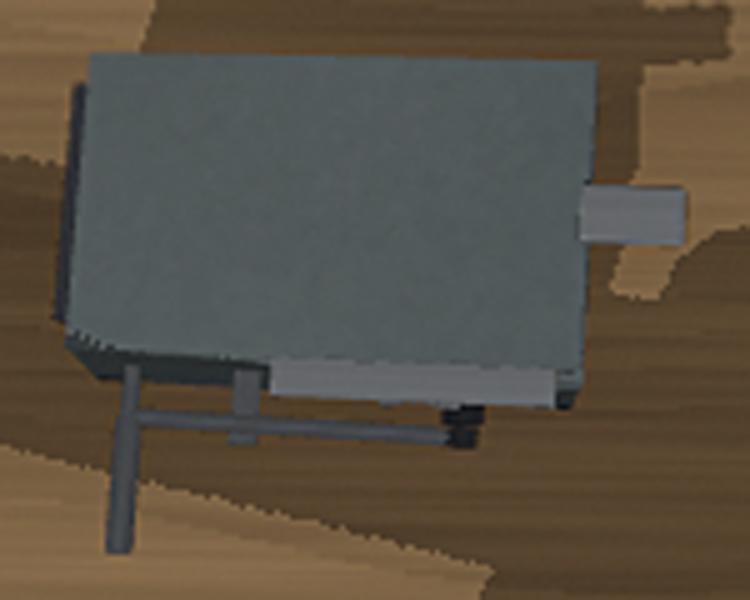

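```bash
cat > h.py <<'E'
import numpy as np, cv2
from scipy.optimize import least_squares
from scipy.spatial.transform import Rotation as Rr
from plant import manip
C={n:manip.get_calibration(n) for n in("scene","top")}
def proj(n,P):
    c=C[n]; f=210/np.tan(np.radians(c["fov_y"]/2)); K=np.array([[f,0,c["cx"]],[0,f,c["cy"]],[0,0,1.]])
    return cv2.projectPoints(np.atleast_2d(P).astype(float),cv2.Rodrigues(c["R"])[0],c["t"],K,c["dist_coeffs"])[0][:,0]
def chest(P,p): return Rr.from_euler('z',p[2]).apply(np.atleast_2d(P)*1e-3)+[p[0],p[1],0]
def lid(P,p,a): return chest(Rr.from_rotvec([-a,0,0]).apply(np.atleast_2d(P))+[0,110,91],p)
def prop(P,p,b): return chest(Rr.from_rotvec([b,0,0]).apply(np.atleast_2d(P))+[-89,-60,65],p)
E
cat > fit0.py <<'E'
from h import *
L='l';K='c';Q='p'
T=[(L,(65,0,5),90,54),(L,(-65,0,5),66,335),(L,(65,-220,5),597,62),(L,(-65,-220,5),582,369),(L,(12,-260,4),685,187),(L,(-12,-260,4),684,244),(L,(-81,-90,3),271,393),(L,(-81,-210,3),553,405),(Q,(-70,145,0),118,553)]
S=[(L,(-65,-220,5),268,60),(L,(65,-220,5),55,122),(L,(65,0,5),210,450),(L,(-65,0,5),435,370),(L,(12,-260,4),120,42),(L,(-12,-260,4),152,33),(L,(-81,-210,3),300,70),(L,(-81,-90,3),388,228),(Q,(-70,145,0),552,321),(K,(65,110,0),212,553),(K,(-65,110,0),427,478)]
D=[("top",k,P,np.array([195+(u+.5)/5-.5,135+(v+.5)/5-.5])) for k,P,u,v in T]+[("scene",k,P,np.array([225+(u+.5)/4.6-.5,170+(v+.5)/4.6-.5])) for k,P,u,v in S]
def W(k,P,q): return chest(P,q) if k==K else lid(P,q,q[3]) if k==L else prop(P,q,q[4])
def res(q): return np.concatenate([proj(n,W(k,P,q))[0]-uv for n,k,P,uv in D])
s=least_squares(res,[.5,0,0,.1,0.],loss='soft_l1',x_scale=.1)
print(s.x.round(4)); 
for (n,k,P,uv),r in zip(D,res(s.x).reshape(-1,2)): print(n,k,P,r.round(2))
J=s.jac;print(np.sqrt(np.diag(np.linalg.inv(J.T@J)))*.5)
p=s.x[:3]
print('tab',lid((0,-246,2.5),p,s.x[3]),'grip',prop((-42,145,0),p,s.x[4]),'hinge',lid((0,0,0),p,0),'seatgrip',prop((-42,145,0),p,1.12), 'slot.8',lid((-73,-150,-4),p,.8),'pin1.12',prop((16,145,0),p,1.12))
E
python3 fit0.py
```

```text
[ 0.6258  0.0461 -0.0524  0.1403 -0.0346]
top l (65, 0, 5) [ 0.3  -1.13]
top l (-65, 0, 5) [-0.28  1.8 ]
top l (65, -220, 5) [ 0.28 -0.24]
top l (-65, -220, 5) [-0.28 -0.3 ]
top l (12, -260, 4) [0.58 0.25]
top l (-12, -260, 4) [0.2  0.23]
top l (-81, -90, 3) [-0.39 -0.23]
top l (-81, -210, 3) [0.3  0.12]
top p (-70, 145, 0) [-0.16  4.15]
scene l (-65, -220, 5) [-0.23 -0.24]
scene l (65, -220, 5) [-1.01 -0.24]
scene l (65, 0, 5) [-1.34  0.52]
scene l (-65, 0, 5) [ 1.45 -0.33]
scene l (12, -260, 4) [-1.08  0.76]
scene l (-12, -260, 4) [0.51 0.36]
scene l (-81, -210, 3) [-0.13 -0.79]
scene l (-81, -90, 3) [ 0.77 -0.37]
scene p (-70, 145, 0) [3.21 0.17]
scene c (65, 110, 0) [-1.41  1.61]
scene c (-65, 110, 0) [-0.13  0.07]
[0.00038942 0.00033869 0.00289215 0.00405157 0.01395143]
tab [[ 0.61877203 -0.08699048  0.12787701]] grip [[0.49938643 0.13772262 0.05998977]] hinge [[0.63152128 0.15590825 0.091     ]] seatgrip [[0.49510199 0.05609553 0.19551456]] slot.8 [[0.55299347 0.05250678 0.19581659]] pin1.12 [[0.55302226 0.05305541 0.19551456]]
```

```bash
sed -i 's/(-70,145,0)/(-61,145,0)/g' fit0.py; python3 fit0.py
python3 - <<'E'
from h import *
s=manip.state(); print(Rr.from_quat(s["tool_rot"],scalar_first=True).as_matrix().round(3))
E
```

```text
[ 0.6254  0.0462 -0.0503  0.1406 -0.0056]
top l (65, 0, 5) [ 0.16 -0.86]
top l (-65, 0, 5) [-0.29  2.09]
top l (65, -220, 5) [ 0.15 -0.18]
top l (-65, -220, 5) [-0.27 -0.23]
top l (12, -260, 4) [0.51 0.27]
top l (-12, -260, 4) [0.15 0.26]
top l (-81, -90, 3) [-0.37 -0.03]
top l (-81, -210, 3) [0.32 0.2 ]
top p (-61, 145, 0) [-0.04  0.16]
scene l (-65, -220, 5) [-0.17 -0.28]
scene l (65, -220, 5) [-0.92 -0.21]
scene l (65, 0, 5) [-1.04  0.51]
scene l (-65, 0, 5) [ 1.68 -0.42]
scene l (12, -260, 4) [-1.03  0.77]
scene l (-12, -260, 4) [0.55 0.35]
scene l (-81, -210, 3) [-0.08 -0.84]
scene l (-81, -90, 3) [ 0.92 -0.44]
scene p (-61, 145, 0) [0.48 0.08]
scene c (65, 110, 0) [-1.13  1.6 ]
scene c (-65, 110, 0) [ 0.09 -0.03]
[0.00033893 0.00032636 0.00261311 0.00406102 0.01304174]
tab [[ 0.6186777  -0.08686338  0.127953  ]] grip [[0.4988113  0.13766437 0.06419222]] hinge [[0.63090238 0.15605077 0.091     ]] seatgrip [[0.49469871 0.055944   0.19551456]] slot.8 [[0.55259779 0.05248014 0.19581659]] pin1.12 [[0.55262541 0.05302883 0.19551456]]
[[-0.926  0.377 -0.001]
 [ 0.377  0.926 -0.002]
 [ 0.    -0.002 -1.   ]]
```

The fit puts the chest at (0.625, 0.046) with yaw -0.05 and the lid 0.14 rad open. Residuals are about 1 px or less, except around the hinge corner. Next I'll write a helper that turns target poses into move rows.

```bash
cat >> h.py <<'E'
p0=np.array([.6254,.0462,-.0503])
def cur():
    s=manip.state(); return np.array(s["tool_pos"]),Rr.from_quat(s["tool_rot"],scalar_first=True)
def delta(pos,R,base=None):
    p,r=base or cur(); return np.r_[r.inv().apply(np.ravel(pos)-p),(r.inv()*R).as_rotvec()].round(4).tolist()
def tabpose(a,tilt=None,off=-.011,rad=246,zc=2.5):
    # off: TCP displacement back along -tool z from tab centre
    tilt=a if tilt is None else tilt
    M=(Rr.from_euler('z',p0[2])*Rr.from_rotvec([-tilt,0,0])).as_matrix()
    T=np.c_[M[:,1],M[:,0],-M[:,2]]
    return lid((0,-rad,zc),p0,a)[0]-T[:,2]*off, Rr.from_matrix(T)
def info():
    s=manip.state(); print(s["time"],s["tool_pos"].round(4),s["contact_force"].round(2),s["ft_torque"].round(2),s["gripper_width"],s["joint_pos"].round(3))
E
python3 - <<'E'
from h import *
pos,R=tabpose(.14,off=.09); print(pos,delta(pos,R))
E
```

```text
[ 0.61933208 -0.07433276  0.21692259] [-0.6017, -0.4596, 0.022, 0.0846, -0.1208, 1.2323]
```

>>> step_arm:
  deltas:
    - [-0.6017, -0.4596, 0.022, 0.0846, -0.1208, 1.2323, -1]
    - [-0.6017, -0.4596, 0.022, 0.0846, -0.1208, 1.2323, -1]
    - [-0.6017, -0.4596, 0.022, 0.0846, -0.1208, 1.2323, -1]
    - [-0.6017, -0.4596, 0.022, 0.0846, -0.1208, 1.2323, -1]
    - [-0.6017, -0.4596, 0.022, 0.0846, -0.1208, 1.2323, -1]
    - [-0.6017, -0.4596, 0.022, 0.0846, -0.1208, 1.2323, -1]
    - [-0.6017, -0.4596, 0.022, 0.0846, -0.1208, 1.2323, -1]
    - [-0.6017, -0.4596, 0.022, 0.0846, -0.1208, 1.2323, -1]
    - [-0.6017, -0.4596, 0.022, 0.0846, -0.1208, 1.2323, -1]
    - [-0.6017, -0.4596, 0.022, 0.0846, -0.1208, 1.2323, -1]
    - [-0.6017, -0.4596, 0.022, 0.0846, -0.1208, 1.2323, -1]
    - [-0.6017, -0.4596, 0.022, 0.0846, -0.1208, 1.2323, -1]
    - [-0.6017, -0.4596, 0.022, 0.0846, -0.1208, 1.2323, -1]
    - [-0.6017, -0.4596, 0.022, 0.0846, -0.1208, 1.2323, -1]
    - [-0.6017, -0.4596, 0.022, 0.0846, -0.1208, 1.2323, -1]
    - [-0.6017, -0.4596, 0.022, 0.0846, -0.1208, 1.2323, -1]
    - [-0.6017, -0.4596, 0.022, 0.0846, -0.1208, 1.2323, -1]
    - [-0.6017, -0.4596, 0.022, 0.0846, -0.1208, 1.2323, -1]

```text
time: 1.9
tool_pos: [0.6191, -0.073, 0.2168]
tool_rot: [0.047, 0.723, 0.688, -0.05]
contact_force: [0.1, 0.1, 0.6]
gripper_width: 1.003
```

Run:
```python
from h import *
info()
print(delta(*tabpose(.14,off=.09)))
print(delta(*tabpose(.14,off=-.011)))
pos,R=tabpose(.14,tilt=1.0,off=-.011); b=tabpose(.14,off=.09); print('tilt test',delta(b[0],R))
f=manip.grab_frame("top");cv2.imwrite("pics/t1.png",cv2.resize(f[100:280,160:400,::-1],None,fx=3.2,fy=3.2,interpolation=cv2.INTER_CUBIC))
```

```text
1.9 [ 0.6191 -0.073   0.2168] [0.05 0.11 0.62] [0.05 0.01 0.01] 1.0032199815069682 [-0.177  0.062  1.645 -0.138  1.418 -0.107]
[-0.0013, 0.0003, 0.0, -0.0003, -0.0023, 0.0004]
[-0.0016, 0.0004, 0.101, -0.0003, -0.0023, 0.0004]
tilt test [-0.0013, 0.0003, 0.0, -0.0001, -0.8623, 0.0005]
```

View pics/t1.png

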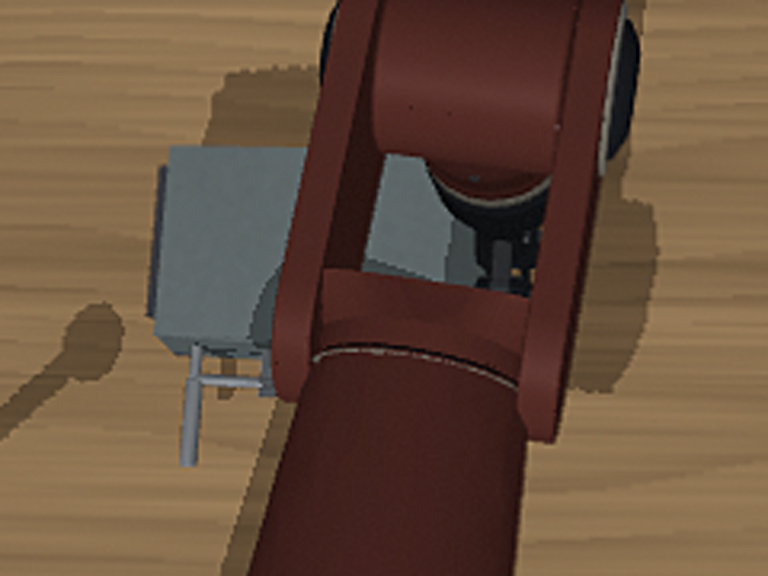

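Run:
```python
from h import *
for a in(.8,.85,.9,.95,1.,1.05,1.1):
    out=[]
    for b in(1.12,1.1,1.05,1.0,.9):
        P=Rr.from_rotvec([b,0,0]).apply([16,145,0])+[-89,-60,65]
        q=Rr.from_rotvec([a,0,0]).apply(P-[0,110,91]); out.append(q[1:].round(1).tolist())
    print(a,out)
print(delta(*tabpose(.14,tilt=-.11,off=.0)))
print(delta(*tabpose(.14,tilt=-.11,off=-.011)))
```

```text
0.8 [[-149.4, -3.8], [-146.7, -2.9], [-139.7, -0.7], [-132.7, 1.1], [-118.5, 3.7]]
0.85 [[-149.0, -11.3], [-146.3, -10.2], [-139.5, -7.7], [-132.6, -5.5], [-118.5, -2.2]]
0.9 [[-148.3, -18.7], [-145.6, -17.5], [-139.0, -14.6], [-132.2, -12.1], [-118.3, -8.1]]
0.95 [[-147.2, -26.1], [-144.6, -24.7], [-138.1, -21.6], [-131.4, -18.7], [-117.7, -14.0]]
1.0 [[-145.7, -33.4], [-143.2, -31.9], [-136.8, -28.4], [-130.3, -25.2], [-116.9, -19.9]]
1.05 [[-143.8, -40.7], [-141.4, -39.0], [-135.2, -35.2], [-128.9, -31.7], [-115.7, -25.7]]
1.1 [[-141.6, -47.8], [-139.3, -46.1], [-133.3, -41.9], [-127.1, -38.1], [-114.3, -31.5]]
[-0.002, 0.0004, 0.0903, 0.0001, 0.2478, 0.0012]
[0.0007, 0.0004, 0.101, 0.0001, 0.2478, 0.0012]
```

The wrist axis j4 would reach its limit if it followed the lid all the way. So I'll grasp the tab with the tool tilted 0.25 rad less than the lid.

>>> step_arm:
  deltas:
    - [-0.002, 0, 0.02, 0, 0.15, 0, -1]
    - [-0.002, 0, 0.03, 0, 0.248, 0, -1]
    - [0, 0, 0.06, 0, 0.248, 0, -1]
    - [0, 0, 0.085, 0, 0.248, 0, -1]
    - [0.0007, 0.0004, 0.101, 0, 0.248, 0.001, -1]
    - [0.0007, 0.0004, 0.101, 0, 0.248, 0.001, -1]
    - [0.0007, 0.0004, 0.101, 0, 0.248, 0.001, -0.2]
    - [0.0007, 0.0004, 0.101, 0, 0.248, 0.001, 0.2]

```text
time: 2.75
tool_pos: [0.6206, -0.0867, 0.1192]
tool_rot: [-0.036, 0.724, 0.688, 0.041]
contact_force: [-0.7, -0.3, -0.6]
gripper_width: 0.693
```

Run:
```python
from h import *
info()
print(delta(*tabpose(.14,tilt=-.11,off=-.011)))
f=manip.grab_frame("scene");cv2.imwrite("pics/s1.png",cv2.resize(f[150:310,200:400,::-1],None,fx=3.6,fy=3.6,interpolation=cv2.INTER_CUBIC))
```

```text
2.75 [ 0.6206 -0.0867  0.1192] [-0.68 -0.32 -0.62] [-0.06 -0.03 -0.  ] 0.6926112466770482 [-0.304  0.163  1.704  0.111  1.3   -0.285]
[0.0007, -0.0019, 0.0024, 0.0039, 0.001, 0.0004]
```

View pics/s1.png

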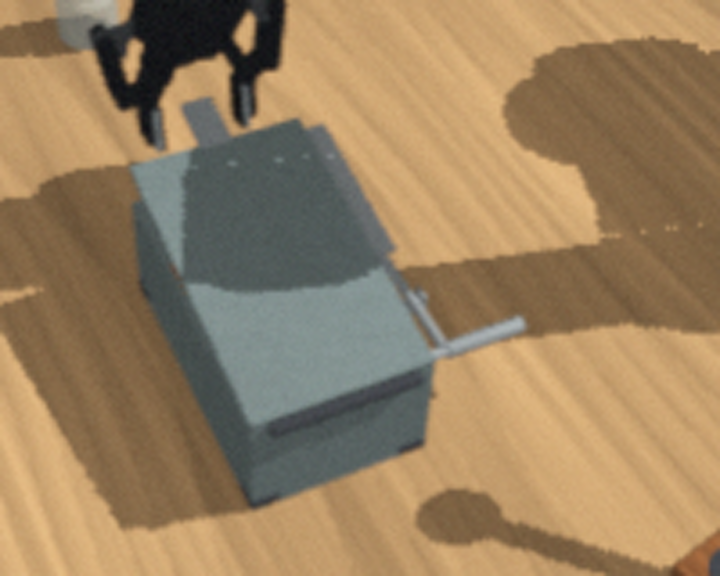

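The fingers at (152,130) and (243,105) straddle the tab at (207,120). I'll close the jaws.

>>> step_arm:
  deltas:
    - [0.0007, -0.0012, 0.002, 0, 0, 0, 0.4]
    - [0.0007, -0.0012, 0.002, 0, 0, 0, 0.6]
    - [0.0007, -0.0012, 0.002, 0, 0, 0, 1]
    - [0.0007, -0.0012, 0.002, 0, 0, 0, 1]
    - [0.0007, -0.0012, 0.002, 0, 0, 0, 1]
    - [0.0007, -0.0012, 0.002, 0, 0, 0, 1]

```text
time: 3.4
tool_pos: [0.618, -0.0861, 0.1152]
tool_rot: [-0.038, 0.724, 0.688, 0.04]
contact_force: [-2.2, 0.8, 0.7]
gripper_width: 0.269
```

Run:
```python
from h import *
info()
b=cur(); c=delta(*tabpose(.14,tilt=-.11,off=-.011));print(c)
B=tabpose(.14,tilt=-.11,off=-.011)
for a in np.arange(.19,1.13,.05): print(delta(*tabpose(a,tilt=a-.25,off=-.011),base=B))
```

```text
3.4 [ 0.618  -0.0861  0.1152] [-2.21  0.75  0.72] [-0.04  0.41  0.1 ] 0.2690404638674845 [-0.304  0.164  1.711  0.11   1.296 -0.285]
[0.0006, 0.0007, -0.0017, 0.0003, 0.0003, -0.0009]
[0.0029, 0.0, -0.0118, 0.0, -0.05, 0.0]
[0.0064, 0.0, -0.0235, 0.0, -0.1, 0.0]
[0.0105, 0.0, -0.0349, 0.0, -0.15, 0.0]
[0.0151, 0.0, -0.0462, 0.0, -0.2, 0.0]
[0.0203, 0.0, -0.0572, 0.0, -0.25, 0.0]
[0.0261, 0.0, -0.0679, 0.0, -0.3, 0.0]
[0.0323, -0.0, -0.0783, 0.0, -0.35, 0.0]
[0.0391, 0.0, -0.0885, 0.0, -0.4, 0.0]
[0.0464, 0.0, -0.0982, 0.0, -0.45, -0.0]
[0.0542, 0.0, -0.1076, 0.0, -0.5, -0.0]
[0.0624, 0.0, -0.1165, 0.0, -0.55, 0.0]
[0.071, 0.0, -0.1251, 0.0, -0.6, 0.0]
[0.0801, 0.0, -0.1332, -0.0, -0.65, 0.0]
[0.0896, 0.0, -0.1409, -0.0, -0.7, -0.0]
[0.0994, 0.0, -0.148, 0.0, -0.75, -0.0]
[0.1096, -0.0, -0.1547, 0.0, -0.8, 0.0]
[0.1201, 0.0, -0.1608, 0.0, -0.85, 0.0]
[0.1309, 0.0, -0.1664, 0.0, -0.9, 0.0]
[0.142, 0.0, -0.1715, 0.0, -0.95, 0.0]
```

The opening is about 23 mm, so the jaws are on the tab. Now I'll lift along the arc.

>>> step_arm:
  deltas:
    - [0.0015, 0, -0.0059, 0, -0.025, 0, 1]
    - [0.0029, 0, -0.0118, 0, -0.05, 0, 1]
    - [0.0064, 0, -0.0235, 0, -0.1, 0, 1]
    - [0.0105, 0, -0.0349, 0, -0.15, 0, 1]
    - [0.0151, 0, -0.0462, 0, -0.2, 0, 1]
    - [0.0203, 0, -0.0572, 0, -0.25, 0, 1]
    - [0.0261, 0, -0.0679, 0, -0.3, 0, 1]
    - [0.0261, 0, -0.0679, 0, -0.3, 0, 1]

```text
time: 4.2
tool_pos: [0.619, -0.067, 0.188]
tool_rot: [0.067, 0.721, 0.686, -0.07]
contact_force: [-5.1, -3.6, 3.3]
gripper_width: 0.269
```

Run:
```python
from h import *
info()
print(delta(*tabpose(.44,tilt=.19,off=-.011)))
B=tabpose(.44,tilt=.19,off=-.011)
for a in np.arange(.49,1.1,.05): print(delta(*tabpose(a,tilt=a-.25,off=-.011),base=B))
```

```text
4.2 [ 0.619 -0.067  0.188] [-5.06 -3.63  3.26] [-0.42  0.77 -0.08] 0.2688962665390477 [-0.143  0.085  1.675 -0.197  1.367 -0.055]
[-0.0001, 0.0007, 0.0008, 0.0007, 0.0042, 0.0002]
[0.0029, -0.0, -0.0118, -0.0, -0.05, -0.0]
[0.0064, -0.0, -0.0235, -0.0, -0.1, -0.0]
[0.0105, -0.0, -0.0349, -0.0, -0.15, -0.0]
[0.0151, -0.0, -0.0462, -0.0, -0.2, -0.0]
[0.0203, -0.0, -0.0572, -0.0, -0.25, -0.0]
[0.0261, -0.0, -0.0679, -0.0, -0.3, -0.0]
[0.0323, -0.0, -0.0783, -0.0, -0.35, -0.0]
[0.0391, -0.0, -0.0885, -0.0, -0.4, -0.0]
[0.0464, -0.0, -0.0982, -0.0, -0.45, -0.0]
[0.0542, -0.0, -0.1076, -0.0, -0.5, -0.0]
[0.0624, -0.0, -0.1165, -0.0, -0.55, 0.0]
[0.071, -0.0, -0.1251, 0.0, -0.6, -0.0]
[0.0801, -0.0, -0.1332, -0.0, -0.65, -0.0]
```

>>> step_arm:
  deltas:
    - [0.0015, 0, -0.0059, 0, -0.025, 0, 1]
    - [0.0029, 0, -0.0118, 0, -0.05, 0, 1]
    - [0.0064, 0, -0.0235, 0, -0.1, 0, 1]
    - [0.0105, 0, -0.0349, 0, -0.15, 0, 1]
    - [0.0151, 0, -0.0462, 0, -0.2, 0, 1]
    - [0.0203, 0, -0.0572, 0, -0.25, 0, 1]
    - [0.0261, 0, -0.0679, 0, -0.3, 0, 1]
    - [0.0323, 0, -0.0783, 0, -0.35, 0, 1]
    - [0.0391, 0, -0.0885, 0, -0.4, 0, 1]
    - [0.0464, 0, -0.0982, 0, -0.45, 0, 1]
    - [0.0542, 0, -0.1076, 0, -0.5, 0, 1]
    - [0.0624, 0, -0.1165, 0, -0.55, 0, 1]
    - [0.071, 0, -0.1251, 0, -0.6, 0, 1]
    - [0.0801, 0, -0.1332, 0, -0.65, 0, 1]
    - [0.0801, 0, -0.1332, 0, -0.65, 0, 1]

```text
time: 5.7
tool_pos: [0.624, 0.0379, 0.3035]
tool_rot: [0.282, 0.662, 0.628, -0.296]
contact_force: [-5.8, -0.4, 4.4]
gripper_width: 0.269
```

Run:
```python
from h import *
info()
print(delta(*tabpose(1.09,tilt=.84,off=-.011)))
f=manip.grab_frame("scene");cv2.imwrite("pics/s2.png",cv2.resize(f[130:310,200:420,::-1],None,fx=3.4,fy=3.4,interpolation=cv2.INTER_CUBIC))
```

```text
5.7 [0.624  0.0379 0.3035] [-5.75 -0.36  4.41] [-0.29  0.64 -0.48] 0.26905146151217385 [ 0.253  0.192  1.506 -0.803  1.707  0.301]
[-0.0005, 0.001, 0.0014, 0.0001, 0.0031, -0.0023]
```

View pics/s2.png

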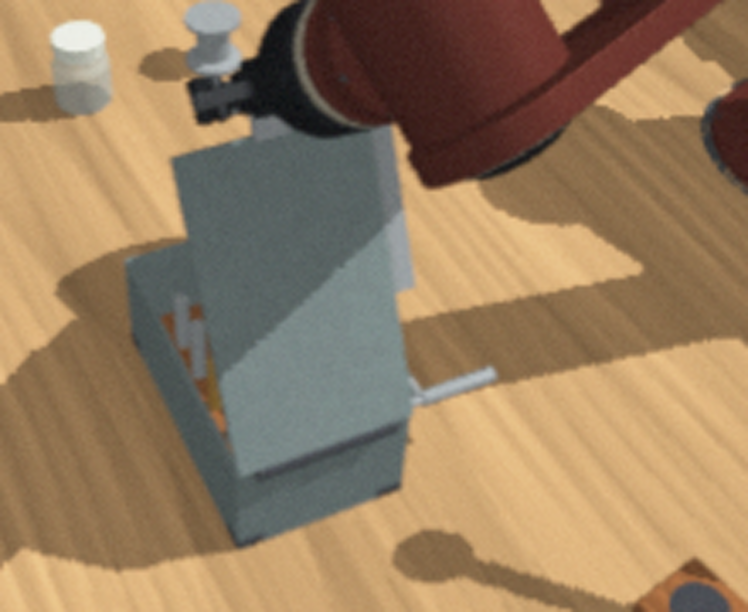

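The lid is at about 1.09 rad. I'll open the jaws part way, back off, then move towards the grip.

>>> step_arm:
  deltas:
    - [0, 0, 0, 0, 0, 0, 0.3]
    - [0, 0, 0, 0, 0, 0, 0]
    - [0, 0, 0, 0, 0, 0, -0.2]
    - [0, 0, 0, 0, 0, 0, -0.2]
    - [0, 0, -0.02, 0, 0, 0, -0.2]
    - [0, 0, -0.05, 0, 0, 0, -0.2]
    - [0, 0, -0.09, 0, 0, 0, -0.2]
    - [0, 0, -0.12, 0, 0, 0, -0.2]
    - [0, 0, -0.12, 0, 0, 0, -0.2]

```text
time: 6.65
tool_pos: [0.6299, 0.1278, 0.3853]
tool_rot: [0.283, 0.663, 0.629, -0.292]
contact_force: [0.1, -0.0, 0.7]
gripper_width: 0.603
```

```bash
cat >> h.py <<'E'
def grippose(b,off=-.011,gx=-44,lean=.2,roll=0.):
    # tool down, jaws along chest y; x_tool=-chest x -> y_tool=+chest y ; lean body towards robot
    M=(Rr.from_euler('z',p0[2])*Rr.from_rotvec([roll,0,0])*Rr.from_rotvec([0,-lean,0])).as_matrix()
    T=np.c_[-M[:,0],M[:,1],-M[:,2]]
    return prop((gx,145,0),p0,b)[0]-T[:,2]*off, Rr.from_matrix(T)
E
python3 - <<'E'
from h import *
info()
f=manip.grab_frame("scene");cv2.imwrite("pics/s3.png",cv2.resize(f[130:310,200:420,::-1],None,fx=3.4,fy=3.4,interpolation=cv2.INTER_CUBIC))
q=grippose(0,off=.15); print(q[0],q[1].as_matrix().round(2))
p,r=cur()
print('mid',delta([.47,.13,.36],r)); print(delta([.47,.14,.30],q[1]),delta(*q))
E
```

```text
6.65 [0.6299 0.1278 0.3853] [ 0.07 -0.05  0.69] [ 0.28 -0.02  0.02] 0.6030860394663259 [ 0.373  0.244  1.309 -0.798  1.888  0.283]
[0.4670792  0.1392779  0.21200999] [[-0.98  0.05  0.2 ]
 [ 0.05  1.   -0.01]
 [-0.2  -0.   -0.98]]
mid [0.0137, -0.1596, 0.0182, 0.0, 0.0, 0.0]
[0.065, -0.1604, 0.0509, -0.7876, 0.5037, -1.3842] [0.1298, -0.1636, 0.1104, -0.7876, 0.5037, -1.3842]
```

View pics/s3.png

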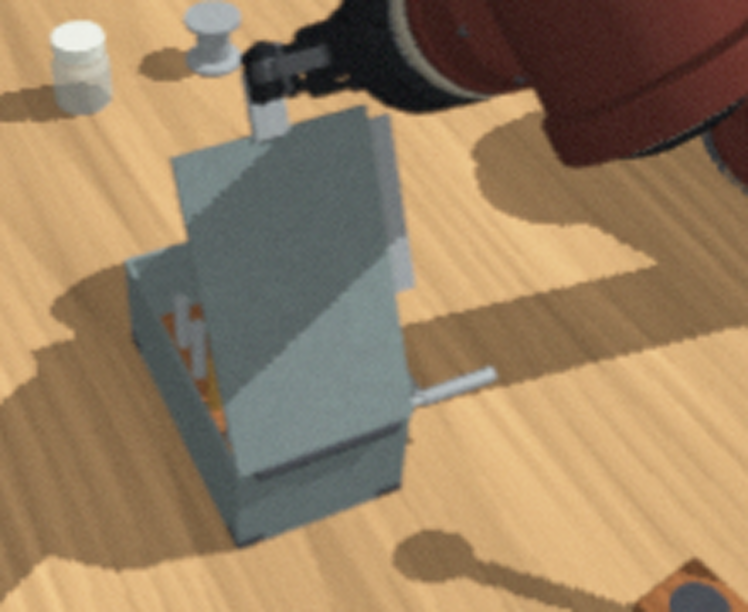

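The lid stays put, with the tab at (268,120) clear of the fingers. Moving to above the grip.

>>> step_arm:
  deltas:
    - [0.005, -0.05, 0.005, 0, 0, 0, -0.2]
    - [0.01, -0.1, 0.01, 0, 0, 0, -0.2]
    - [0.0137, -0.16, 0.018, 0, 0, 0, -0.2]
    - [0.065, -0.16, 0.05, -0.7876, 0.5037, -1.3842, -0.2]
    - [0.065, -0.16, 0.05, -0.7876, 0.5037, -1.3842, -0.2]
    - [0.065, -0.16, 0.05, -0.7876, 0.5037, -1.3842, -0.2]
    - [0.065, -0.16, 0.05, -0.7876, 0.5037, -1.3842, -0.2]
    - [0.065, -0.16, 0.05, -0.7876, 0.5037, -1.3842, -0.2]
    - [0.065, -0.16, 0.05, -0.7876, 0.5037, -1.3842, -0.2]
    - [0.065, -0.16, 0.05, -0.7876, 0.5037, -1.3842, -0.2]
    - [0.065, -0.16, 0.05, -0.7876, 0.5037, -1.3842, -0.2]
    - [0.065, -0.16, 0.05, -0.7876, 0.5037, -1.3842, -0.2]
    - [0.065, -0.16, 0.05, -0.7876, 0.5037, -1.3842, -0.2]
    - [0.065, -0.16, 0.05, -0.7876, 0.5037, -1.3842, -0.2]
    - [0.065, -0.16, 0.05, -0.7876, 0.5037, -1.3842, -0.2]
    - [0.13, -0.1636, 0.11, -0.7876, 0.5037, -1.3842, -0.2]
    - [0.13, -0.1636, 0.11, -0.7876, 0.5037, -1.3842, -0.2]
    - [0.13, -0.1636, 0.11, -0.7876, 0.5037, -1.3842, -0.2]
    - [0.13, -0.1636, 0.11, -0.7876, 0.5037, -1.3842, -0.2]

```text
time: 8.6
tool_pos: [0.4654, 0.1384, 0.2102]
tool_rot: [0.097, 0.026, 0.995, -0.004]
contact_force: [-0.4, 0.1, 0.0]
gripper_width: 0.598
```

Run:
```python
from h import *
info()
for n,(a,b,c,d) in dict(scene=(170,310,270,430),top=(150,300,140,340)).items():
    f=manip.grab_frame(n);cv2.imwrite(f"pics/{n}4.png",cv2.resize(f[a:b,c:d,::-1],None,fx=3.9,fy=3.9,interpolation=cv2.INTER_CUBIC))
print(delta(*grippose(0,off=.15)))
print(delta(*grippose(0,off=.03)))
print(delta(*grippose(0,off=-.01)))
```

```text
8.6 [0.4654 0.1384 0.2102] [-0.38  0.12  0.05] [ 0.    0.09 -0.01] 0.5983570483147804 [ 0.16  -0.404  2.071 -0.045  1.285 -1.349]
[0.0006, 0.0004, 0.0016, -0.0012, 0.0007, -0.002]
[0.0006, 0.0005, 0.1216, -0.0012, 0.0007, -0.002]
[0.0007, 0.0006, 0.1616, -0.0012, 0.0007, -0.002]
```

View pics/scene4.png

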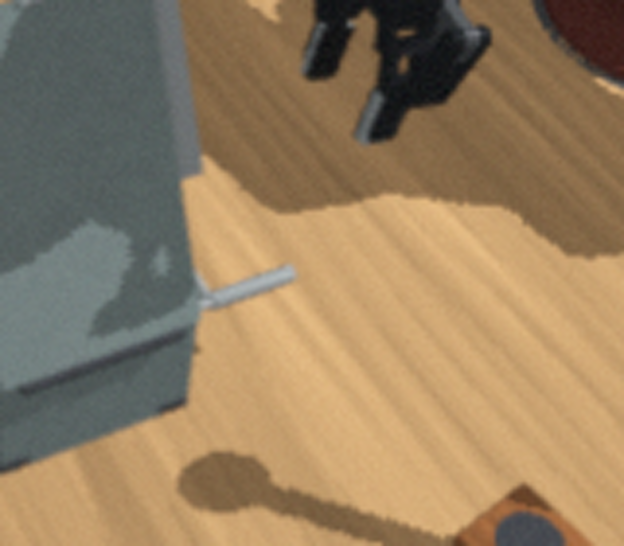

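View pics/top4.png

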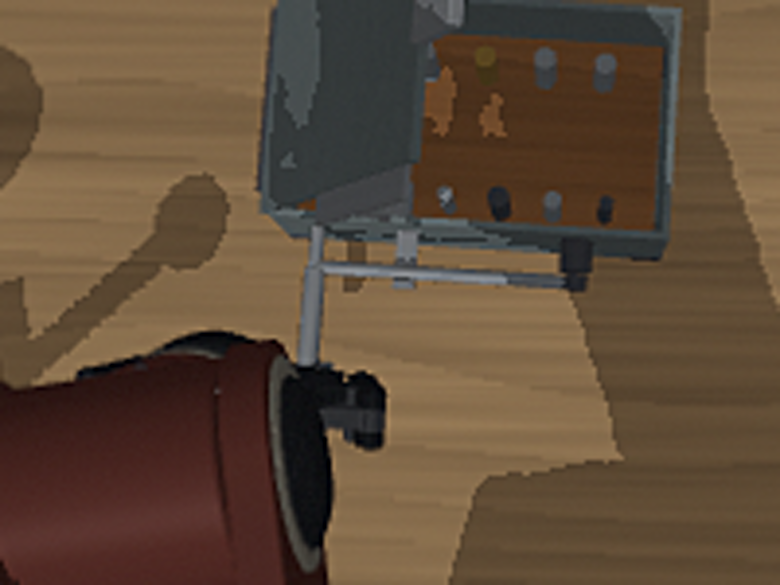

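The bar is at (310,315) in the top crop, free and level. I'll descend onto it.

>>> step_arm:
  deltas:
    - [0.0006, 0.0004, 0.04, 0, 0, 0, -0.2]
    - [0.0006, 0.0004, 0.08, 0, 0, 0, -0.2]
    - [0.0006, 0.0005, 0.12, 0, 0, 0, -0.2]
    - [0.0006, 0.0005, 0.145, 0, 0, 0, -0.2]
    - [0.0006, 0.0006, 0.1605, 0, 0, 0, -0.2]
    - [0.0006, 0.0006, 0.1605, 0, 0, 0, -0.2]

```text
time: 9.3
tool_pos: [0.4972, 0.1374, 0.0533]
tool_rot: [0.098, 0.026, 0.995, -0.003]
contact_force: [-0.6, 0.5, 0.3]
gripper_width: 0.6
```

Run:
```python
from h import *
info()
for n,(a,b,c,d) in dict(scene=(170,310,270,430)).items():
    f=manip.grab_frame(n);cv2.imwrite(f"pics/{n}5.png",cv2.resize(f[a:b,c:d,::-1],None,fx=3.9,fy=3.9,interpolation=cv2.INTER_CUBIC))
print(delta(*grippose(0,off=-.01)))
```

```text
9.3 [0.4972 0.1374 0.0533] [-0.64  0.49  0.27] [ 0.04  0.06 -0.01] 0.6001681970471836 [ 0.147 -0.127  2.128 -0.049  0.95  -1.347]
[-0.0009, 0.0001, -0.0002, -0.0016, -0.002, -0.0016]
```

View pics/scene5.png

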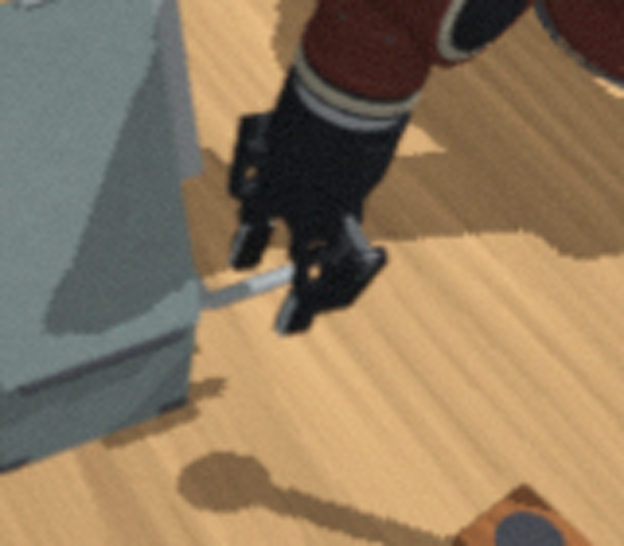

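>>> step_arm:
  deltas:
    - [0, 0, 0, 0, 0, 0, 0.2]
    - [0, 0, 0, 0, 0, 0, 0.5]
    - [0, 0, 0, 0, 0, 0, 1]
    - [0, 0, 0, 0, 0, 0, 1]
    - [0, 0, 0, 0, 0, 0, 1]
    - [0, 0, 0, 0, 0, 0, 1]

```text
time: 9.95
tool_pos: [0.4979, 0.1368, 0.0555]
tool_rot: [0.1, 0.025, 0.995, -0.004]
contact_force: [-1.5, -3.5, 4.8]
gripper_width: 0.119
```

Run:
```python
from h import *
info()
print(delta(*grippose(0,off=-.01)))
B=grippose(0,off=-.01)
for b in np.r_[np.arange(.08,1.12,.08),1.12]: print(round(b,2),delta(*grippose(b,off=-.01),base=B))
```

```text
9.95 [0.4979 0.1368 0.0555] [-1.5  -3.51  4.79] [-0.63  0.26 -0.06] 0.11934678677022524 [ 0.146 -0.132  2.128 -0.051  0.95  -1.348]
[-0.0008, 0.0009, 0.0005, -0.003, -0.0004, -0.0006]
0.08 [-0.0023, -0.0005, -0.0114, 0.0, 0.0, 0.0]
0.16 [-0.0046, -0.0019, -0.0226, 0.0, 0.0, 0.0]
0.24 [-0.0068, -0.0042, -0.0338, 0.0, 0.0, 0.0]
0.32 [-0.0091, -0.0074, -0.0447, 0.0, 0.0, 0.0]
0.4 [-0.0112, -0.0114, -0.0553, 0.0, 0.0, 0.0]
0.48 [-0.0133, -0.0164, -0.0656, 0.0, 0.0, 0.0]
0.56 [-0.0153, -0.0221, -0.0755, 0.0, 0.0, 0.0]
0.64 [-0.0172, -0.0287, -0.0849, 0.0, 0.0, 0.0]
0.72 [-0.019, -0.036, -0.0937, 0.0, 0.0, 0.0]
0.8 [-0.0207, -0.044, -0.1019, 0.0, 0.0, 0.0]
0.88 [-0.0222, -0.0526, -0.1095, 0.0, 0.0, 0.0]
0.96 [-0.0236, -0.0618, -0.1164, 0.0, 0.0, 0.0]
1.04 [-0.0248, -0.0716, -0.1226, 0.0, 0.0, 0.0]
1.12 [-0.0259, -0.0818, -0.1279, 0.0, 0.0, 0.0]
```

The opening is about 10 mm, so the bar is gripped. Swinging it up, first half.

>>> step_arm:
  deltas:
    - [-0.0012, 0, -0.0057, 0, 0, 0, 1]
    - [-0.0023, -0.0005, -0.0114, 0, 0, 0, 1]
    - [-0.0046, -0.0019, -0.0226, 0, 0, 0, 1]
    - [-0.0068, -0.0042, -0.0338, 0, 0, 0, 1]
    - [-0.0091, -0.0074, -0.0447, 0, 0, 0, 1]
    - [-0.0112, -0.0114, -0.0553, 0, 0, 0, 1]
    - [-0.0133, -0.0164, -0.0656, 0, 0, 0, 1]
    - [-0.0153, -0.0221, -0.0755, 0, 0, 0, 1]
    - [-0.0153, -0.0221, -0.0755, 0, 0, 0, 1]

```text
time: 10.85
tool_pos: [0.4968, 0.116, 0.1334]
tool_rot: [0.1, 0.026, 0.995, -0.002]
contact_force: [0.1, 4.2, 6.0]
gripper_width: 0.115
```

Run:
```python
from h import *
info()
print(delta(*grippose(0.56,off=-.01)))
B=grippose(0.56,off=-.01)
for b in np.r_[np.arange(.64,1.12,.08),1.12]: print(round(b,2),delta(*grippose(b,off=-.01),base=B))
for n,(a,b,c,d) in dict(scene=(150,310,240,430)).items():
    f=manip.grab_frame(n);cv2.imwrite(f"pics/{n}6.png",cv2.resize(f[a:b,c:d,::-1],None,fx=3.7,fy=3.7,interpolation=cv2.INTER_CUBIC))
```

```text
10.85 [0.4968 0.116  0.1334] [0.11 4.21 5.95] [0.6  0.07 0.29] 0.11489680055021242 [ 0.099 -0.266  2.098 -0.032  1.112 -1.408]
[-0.0006, -0.0004, 0.0014, 0.0007, -0.0001, -0.0021]
0.64 [-0.0019, -0.0065, -0.0094, 0.0, 0.0, 0.0]
0.72 [-0.0037, -0.0138, -0.0182, 0.0, 0.0, 0.0]
0.8 [-0.0054, -0.0218, -0.0265, 0.0, 0.0, 0.0]
0.88 [-0.0069, -0.0305, -0.034, 0.0, 0.0, 0.0]
0.96 [-0.0083, -0.0397, -0.0409, 0.0, 0.0, 0.0]
1.04 [-0.0095, -0.0495, -0.0471, 0.0, 0.0, 0.0]
1.12 [-0.0106, -0.0597, -0.0524, 0.0, 0.0, 0.0]
1.12 [-0.0106, -0.0597, -0.0524, 0.0, 0.0, 0.0]
```

View pics/scene6.png

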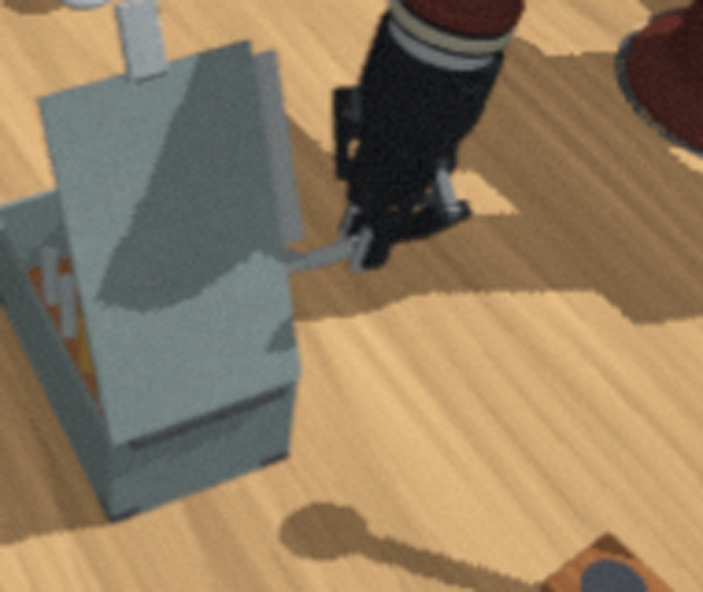

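The bar at (325,252) follows the gripper and the lid hasn't moved. Second half of the swing.

>>> step_arm:
  deltas:
    - [-0.001, -0.003, -0.0047, 0, 0, 0, 1]
    - [-0.0019, -0.0065, -0.0094, 0, 0, 0, 1]
    - [-0.0037, -0.0138, -0.0182, 0, 0, 0, 1]
    - [-0.0054, -0.0218, -0.0265, 0, 0, 0, 1]
    - [-0.0069, -0.0305, -0.034, 0, 0, 0, 1]
    - [-0.0083, -0.0397, -0.0409, 0, 0, 0, 1]
    - [-0.0095, -0.0495, -0.0471, 0, 0, 0, 1]
    - [-0.0106, -0.0597, -0.0524, 0, 0, 0, 1]
    - [-0.0106, -0.0597, -0.0524, 0, 0, 0, 1]

```text
time: 11.8
tool_pos: [0.4944, 0.0587, 0.19]
tool_rot: [0.101, 0.026, 0.995, 0.001]
contact_force: [-10.7, 12.5, 21.3]
gripper_width: 0.112
```

Run:
```python
from h import *
info()
print(delta(*grippose(1.12,off=-.01)))
p,r=cur(); P=Rr.from_euler('z',-p0[2]).apply((p-r.as_matrix()[:,2]*.01)-np.r_[p0[:2],0])*1e3-[-89,-60,65]; print(P,np.arctan2(P[2],P[1]),np.hypot(P[1],P[2]))
for n,(a,b,c,d) in dict(scene=(150,310,240,430),top=(140,280,160,340)).items():
    f=manip.grab_frame(n);cv2.imwrite(f"pics/{n}7.png",cv2.resize(f[a:b,c:d,::-1],None,fx=3.7,fy=3.7,interpolation=cv2.INTER_CUBIC))
```

```text
11.8 [0.4944 0.0587 0.19  ] [-10.69  12.51  21.35] [2.17 1.02 0.52] 0.11202971016128312 [-0.033 -0.366  2.077  0.003  1.229 -1.553]
[0.0004, -0.0028, 0.0042, 0.0067, 0.0015, -0.0023]
[-44.43236022  65.87340665 134.77113772] 1.11616511930738 150.00855063912792
```

View pics/scene7.png

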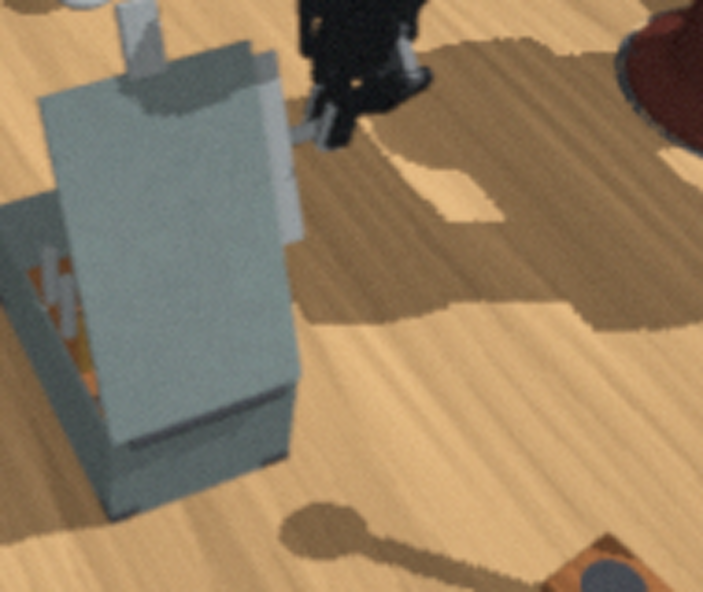

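View pics/top7.png

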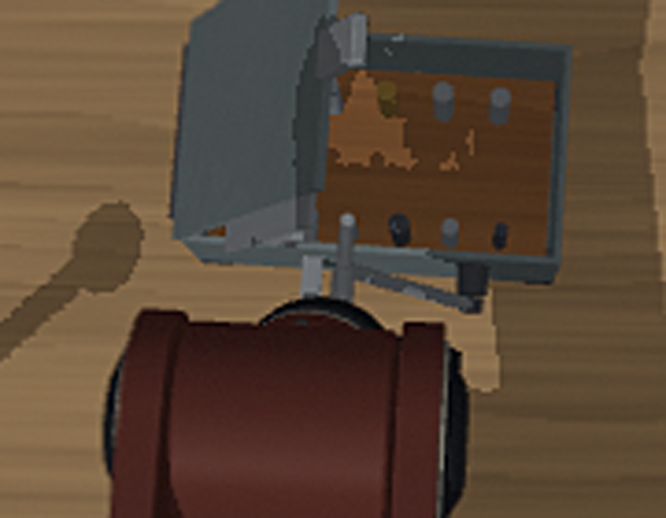

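The 26 N reading lies along the rod, so it is strain from the bar sitting slightly nearer the tips. I'll relieve it before letting go.

>>> step_arm:
  deltas:
    - [0, 0, -0.002, 0, 0, 0, 1]
    - [0, 0, -0.004, 0, 0, 0, 1]
    - [0, 0, -0.0045, 0, 0, 0, 1]
    - [0, 0, -0.0045, 0, 0, 0, 1]

```text
time: 12.3
tool_pos: [0.4939, 0.0575, 0.1907]
tool_rot: [0.101, 0.026, 0.995, -0.001]
contact_force: [5.2, 5.8, 4.6]
gripper_width: 0.113
```

Run:
```python
from h import *
info()
p,r=cur(); P=Rr.from_euler('z',-p0[2]).apply((p-r.as_matrix()[:,2]*.005)-np.r_[p0[:2],0])*1e3-[-89,-60,65]; print(P,np.arctan2(P[2],P[1]),np.hypot(P[1],P[2]))
```

```text
12.3 [0.4939 0.0575 0.1907] [5.18 5.75 4.63] [ 1.22 -0.81  0.4 ] 0.1129528912355217 [-3.300e-02 -3.690e-01  2.078e+00 -1.000e-03  1.229e+00 -1.552e+00]
[-43.89277634  64.70461249 130.62231053] 1.1108704015137665 145.76993821345408
```

>>> step_arm:
  deltas:
    - [0, -0.0015, 0, 0, 0, 0, 1]
    - [0, -0.0015, 0, 0, 0, 0, 1]
    - [0, -0.0015, 0, 0, 0, 0, 0.7]
    - [0, -0.0015, 0, 0, 0, 0, 0.4]
    - [0, -0.0015, 0, 0, 0, 0, 0.1]
    - [0, -0.0015, 0, 0, 0, 0, -0.2]
    - [0, -0.0015, 0, 0, 0, 0, -0.2]
    - [0, -0.0015, -0.02, 0, 0, 0, -0.2]
    - [0, -0.0015, -0.05, 0, 0, 0, -0.2]
    - [0, -0.0015, -0.1, 0, 0, 0, -0.2]
    - [0, -0.0015, -0.15, 0, 0, 0, -0.2]
    - [0, -0.0015, -0.15, 0, 0, 0, -0.2]

```text
time: 13.5
tool_pos: [0.4647, 0.056, 0.3451]
tool_rot: [0.105, 0.026, 0.994, -0.003]
contact_force: [0.2, 0.6, 0.8]
gripper_width: 0.6
```

Run:
```python
from h import *
info()
for n,(a,b,c,d) in dict(scene=(150,290,250,400),top=(140,280,160,340)).items():
    f=manip.grab_frame(n);cv2.imwrite(f"pics/{n}8.png",cv2.resize(f[a:b,c:d,::-1],None,fx=4.2,fy=4.2,interpolation=cv2.INTER_CUBIC))
for b in(1.06,1.11,1.12,1.16): print(b,[((proj(n,prop(P,p0,b))-o)*4.2).round(0).tolist() for n,o in(("scene",(250,150)),("top",(160,140))) for P in((-61,145,0),(20,145,0))])
for a in (1.05,1.07,1.09,1.11): print(a,[((proj(n,lid(P,p0,a))-o)*4.2).round(0).tolist() for n,o in(("scene",(250,150)),("top",(160,140))) for P in((65,-220,5),(-65,-220,5))])
```

```text
13.5 [0.4647 0.056  0.3451] [0.2  0.62 0.77] [ 0.    0.04 -0.05] 0.5997821532803145 [-0.037 -0.52   1.931 -0.005  1.519 -1.556]
1.06 [[[361.0, 138.0]], [[233.0, 177.0]], [[370.0, 435.0]], [[383.0, 259.0]]]
1.11 [[[356.0, 127.0]], [[228.0, 165.0]], [[384.0, 435.0]], [[397.0, 258.0]]]
1.12 [[[355.0, 125.0]], [[227.0, 163.0]], [[387.0, 435.0]], [[400.0, 258.0]]]
1.16 [[[351.0, 116.0]], [[223.0, 154.0]], [[398.0, 436.0]], [[411.0, 258.0]]]
1.05 [[[-7.0, 104.0]], [[231.0, 39.0]], [[408.0, -85.0]], [[385.0, 215.0]]]
1.07 [[[-5.0, 106.0]], [[234.0, 40.0]], [[398.0, -87.0]], [[375.0, 214.0]]]
1.09 [[[-2.0, 107.0]], [[238.0, 42.0]], [[389.0, -89.0]], [[365.0, 212.0]]]
1.11 [[[1.0, 109.0]], [[242.0, 43.0]], [[379.0, -91.0]], [[355.0, 211.0]]]
```

View pics/scene8.png

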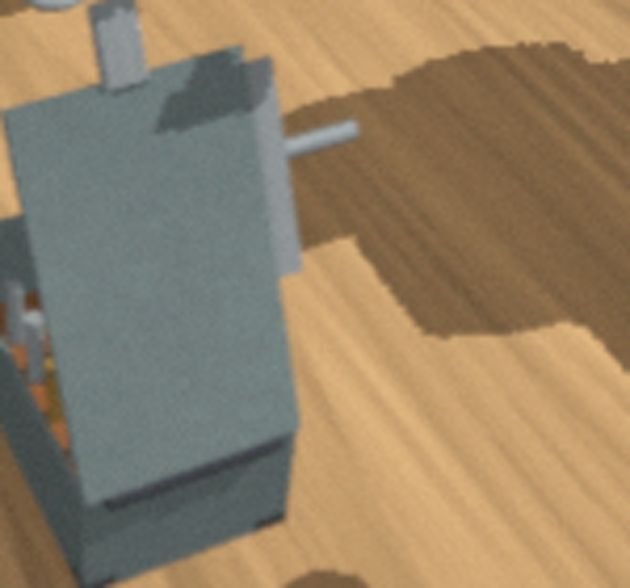

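View pics/top8.png

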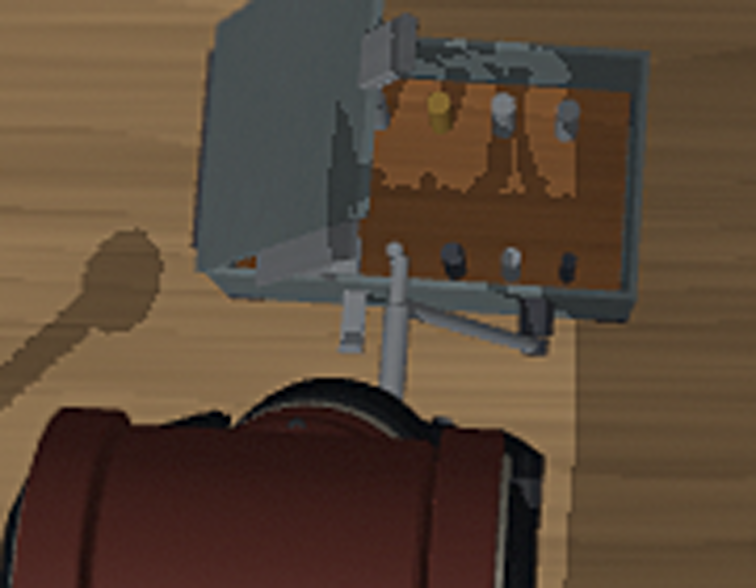

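The rod stays up at about 1.11 rad: the pin end is at (396,248) in the top crop against a predicted (397,258), and the bar end is at (357,127) in the scene crop. Now back to the tab.

Run:
```python
from h import *
q=tabpose(1.09,tilt=.84,off=.11); print(q[0])
p,r=cur()
print(delta([.47,.12,.40],q[1])); print(delta(*q))
```

```text
[0.6294402  0.12645428 0.38368735]
[-0.0159, 0.0642, -0.0607, 0.7895, -0.5003, 1.3814]
[-0.1684, 0.079, -0.0132, 0.7895, -0.5003, 1.3814]
```

>>> step_arm:
  deltas:
    - [-0.0159, 0.0642, -0.06, 0.7895, -0.5003, 1.3814, -0.2]
    - [-0.0159, 0.0642, -0.06, 0.7895, -0.5003, 1.3814, -0.2]
    - [-0.0159, 0.0642, -0.06, 0.7895, -0.5003, 1.3814, -0.2]
    - [-0.0159, 0.0642, -0.06, 0.7895, -0.5003, 1.3814, -0.2]
    - [-0.0159, 0.0642, -0.06, 0.7895, -0.5003, 1.3814, -0.2]
    - [-0.0159, 0.0642, -0.06, 0.7895, -0.5003, 1.3814, -0.2]
    - [-0.0159, 0.0642, -0.06, 0.7895, -0.5003, 1.3814, -0.2]
    - [-0.0159, 0.0642, -0.06, 0.7895, -0.5003, 1.3814, -0.2]
    - [-0.0159, 0.0642, -0.06, 0.7895, -0.5003, 1.3814, -0.2]
    - [-0.0159, 0.0642, -0.06, 0.7895, -0.5003, 1.3814, -0.2]
    - [-0.0159, 0.0642, -0.06, 0.7895, -0.5003, 1.3814, -0.2]
    - [-0.0159, 0.0642, -0.06, 0.7895, -0.5003, 1.3814, -0.2]
    - [-0.0159, 0.0642, -0.06, 0.7895, -0.5003, 1.3814, -0.2]
    - [-0.1684, 0.079, -0.0132, 0.7895, -0.5003, 1.3814, -0.2]
    - [-0.1684, 0.079, -0.0132, 0.7895, -0.5003, 1.3814, -0.2]
    - [-0.1684, 0.079, -0.0132, 0.7895, -0.5003, 1.3814, -0.2]
    - [-0.1684, 0.079, -0.0132, 0.7895, -0.5003, 1.3814, -0.2]
    - [-0.1684, 0.079, -0.0132, 0.7895, -0.5003, 1.3814, -0.2]
    - [-0.1684, 0.079, -0.0132, 0.7895, -0.5003, 1.3814, -0.2]

```text
time: 15.5
tool_pos: [0.6283, 0.1266, 0.3812]
tool_rot: [0.28, 0.661, 0.63, -0.297]
contact_force: [-0.6, 0.9, 0.0]
gripper_width: 0.602
```

Run:
```python
from h import *
info()
print(delta(*tabpose(1.09,tilt=.84,off=.11)))
print(delta(*tabpose(1.09,tilt=.84,off=-.011)))
f=manip.grab_frame("scene");cv2.imwrite("pics/s9.png",cv2.resize(f[130:270,220:370,::-1],None,fx=4.2,fy=4.2,interpolation=cv2.INTER_CUBIC))
```

```text
15.5 [0.6283 0.1266 0.3812] [-0.58  0.88  0.03] [ 0.39 -0.04 -0.02] 0.6021774820961107 [ 0.371  0.246  1.314 -0.796  1.891  0.279]
[-0.0019, 0.0011, -0.0016, -0.0027, 0.0001, 0.0036]
[-0.0019, 0.0015, 0.1194, -0.0027, 0.0001, 0.0036]
```

View pics/s9.png

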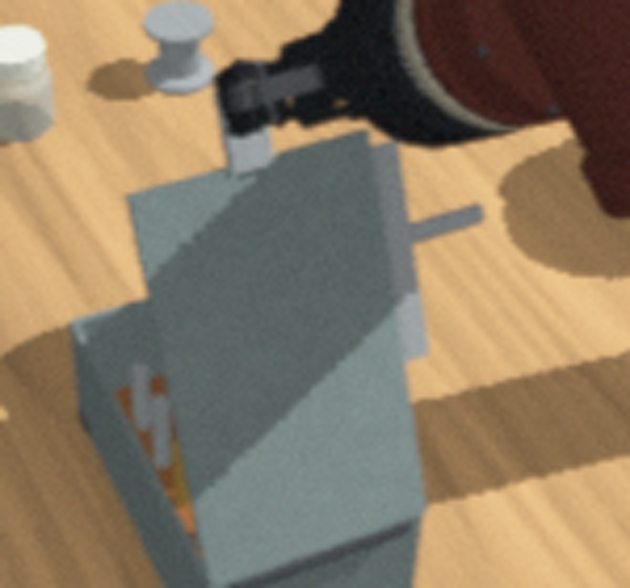

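>>> step_arm:
  deltas:
    - [-0.0015, 0.001, 0.03, 0, 0, 0.003, -0.2]
    - [-0.0015, 0.001, 0.06, 0, 0, 0.003, -0.2]
    - [-0.0015, 0.001, 0.09, 0, 0, 0.003, -0.2]
    - [-0.0015, 0.001, 0.119, 0, 0, 0.003, -0.2]
    - [-0.0015, 0.001, 0.119, 0, 0, 0.003, -0.2]
    - [-0.0015, 0.001, 0.119, 0, 0, 0.003, 0.2]
    - [-0.0015, 0.001, 0.119, 0, 0, 0.003, 0.5]
    - [-0.0015, 0.001, 0.119, 0, 0, 0.003, 1]
    - [-0.0015, 0.001, 0.119, 0, 0, 0.003, 1]
    - [-0.0015, 0.001, 0.119, 0, 0, 0.003, 1]

```text
time: 16.55
tool_pos: [0.624, 0.038, 0.3052]
tool_rot: [0.28, 0.663, 0.628, -0.297]
contact_force: [-7.6, -0.8, 1.7]
gripper_width: 0.267
```

Run:
```python
from h import *
info()
print(delta(*tabpose(1.09,tilt=.84,off=-.011)))
B=tabpose(1.09,tilt=.84,off=-.011)
for a in np.arange(1.06,.77,-.03): print(round(a,2),delta(*tabpose(a,tilt=a-.25,off=-.011),base=B))
```

```text
16.55 [0.624  0.038  0.3052] [-7.58 -0.78  1.66] [ 0.04  0.82 -0.83] 0.2670235043323034 [ 0.252  0.193  1.502 -0.8    1.713  0.297]
[0.0007, 0.001, 0.0026, -0.0046, 0.0009, -0.0013]
1.06 [-0.0015, -0.0, 0.0072, -0.0, 0.03, -0.0]
1.03 [-0.0027, 0.0, 0.0143, -0.0, 0.06, -0.0]
1.0 [-0.0037, 0.0, 0.0216, -0.0, 0.09, -0.0]
0.97 [-0.0045, 0.0, 0.0288, 0.0, 0.12, 0.0]
0.94 [-0.0051, -0.0, 0.0361, -0.0, 0.15, 0.0]
0.91 [-0.0055, 0.0, 0.0434, 0.0, 0.18, 0.0]
0.88 [-0.0057, 0.0, 0.0507, -0.0, 0.21, -0.0]
0.85 [-0.0056, 0.0, 0.058, -0.0, 0.24, -0.0]
0.82 [-0.0053, -0.0, 0.0653, -0.0, 0.27, -0.0]
0.79 [-0.0048, 0.0, 0.0726, -0.0, 0.3, -0.0]
```

The tab is gripped again (23 mm). Lowering slowly to about 0.91.

>>> step_arm:
  deltas:
    - [-0.0008, 0, 0.0036, 0, 0.015, 0, 1]
    - [-0.0015, 0, 0.0072, 0, 0.03, 0, 1]
    - [-0.0027, 0, 0.0143, 0, 0.06, 0, 1]
    - [-0.0037, 0, 0.0216, 0, 0.09, 0, 1]
    - [-0.0045, 0, 0.0288, 0, 0.12, 0, 1]
    - [-0.0048, 0, 0.0325, 0, 0.135, 0, 1]
    - [-0.0051, 0, 0.0361, 0, 0.15, 0, 1]
    - [-0.0053, 0, 0.0398, 0, 0.165, 0, 1]
    - [-0.0055, 0, 0.0434, 0, 0.18, 0, 1]
    - [-0.0055, 0, 0.0434, 0, 0.18, 0, 1]

```text
time: 17.55
tool_pos: [0.6222, 0.0014, 0.2805]
tool_rot: [0.222, 0.687, 0.651, -0.236]
contact_force: [-7.8, -2.6, 2.3]
gripper_width: 0.266
```

Run:
```python
from h import *
info()
print(delta(*tabpose(.91,tilt=.66,off=-.011)))
B=tabpose(.91,tilt=.66,off=-.011)
for a in np.arange(.895,.77,-.015): print(round(a,3),delta(*tabpose(a,tilt=a-.25,off=-.011),base=B))
for n,(a,b,c,d) in dict(scene=(140,280,250,400),top=(140,280,160,340)).items():
    f=manip.grab_frame(n);cv2.imwrite(f"pics/{n}10.png",cv2.resize(f[a:b,c:d,::-1],None,fx=4.2,fy=4.2,interpolation=cv2.INTER_CUBIC))
```

```text
17.55 [0.6222 0.0014 0.2805] [-7.81 -2.55  2.3 ] [-0.11  0.93 -0.6 ] 0.2664134572147534 [ 0.146  0.129  1.559 -0.646  1.602  0.228]
[0.0008, 0.0009, 0.0024, -0.0043, 0.0011, -0.0019]
0.895 [-0.0008, 0.0, 0.0036, -0.0, 0.015, -0.0]
0.88 [-0.0015, 0.0, 0.0072, -0.0, 0.03, -0.0]
0.865 [-0.0021, 0.0, 0.0107, -0.0, 0.045, -0.0]
0.85 [-0.0027, 0.0, 0.0143, -0.0, 0.06, -0.0]
0.835 [-0.0032, 0.0, 0.018, -0.0, 0.075, -0.0]
0.82 [-0.0037, -0.0, 0.0216, -0.0, 0.09, -0.0]
0.805 [-0.0042, 0.0, 0.0252, -0.0, 0.105, -0.0]
0.79 [-0.0045, 0.0, 0.0288, -0.0, 0.12, -0.0]
0.775 [-0.0049, 0.0, 0.0325, -0.0, 0.135, -0.0]
```

View pics/scene10.png

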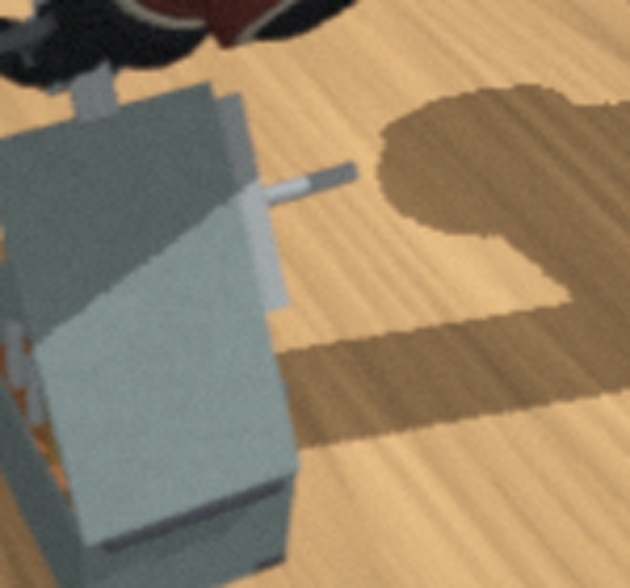

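View pics/top10.png

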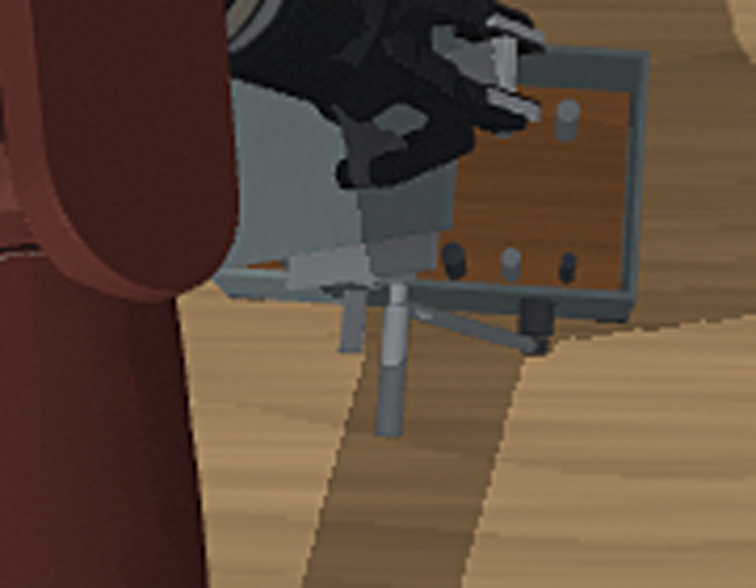

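The bar at (395,310) in the top crop passes under the flange at about 1.12 rad, where the slot should be. Lowering on slowly.

>>> step_arm:
  deltas:
    - [-0.0004, 0, 0.0018, 0, 0.0075, 0, 1]
    - [-0.0008, 0, 0.0036, 0, 0.015, 0, 1]
    - [-0.0011, 0, 0.0054, 0, 0.0225, 0, 1]
    - [-0.0015, 0, 0.0072, 0, 0.03, 0, 1]
    - [-0.0018, 0, 0.009, 0, 0.0375, 0, 1]
    - [-0.0021, 0, 0.0107, 0, 0.045, 0, 1]
    - [-0.0024, 0, 0.0125, 0, 0.0525, 0, 1]
    - [-0.0027, 0, 0.0143, 0, 0.06, 0, 1]
    - [-0.0027, 0, 0.0143, 0, 0.06, 0, 1]

```text
time: 18.55
tool_pos: [0.6217, -0.0095, 0.2711]
tool_rot: [0.203, 0.693, 0.657, -0.216]
contact_force: [-7.9, -2.8, 4.2]
gripper_width: 0.268
```

```bash
cat > st.py <<'E'
from h import *
import sys
a=float(sys.argv[1])
info()
print(delta(*tabpose(a,tilt=a-.25,off=-.011)))
p,r=cur(); t=p-r.as_matrix()[:,2]*.011
q=(Rr.from_euler('z',-p0[2]).apply(t-np.r_[p0[:2],0])*1e3-[0,110,91]); print('lid angle est',np.arctan2(q[2],-q[1])-np.arctan2(2.5,246),np.hypot(q[1],q[2]))
E
python3 st.py .85
```

```text
18.55 [ 0.6217 -0.0095  0.2711] [-7.94 -2.78  4.18] [-0.26  1.02 -0.61] 0.26750305803346114 [ 0.11   0.113  1.576 -0.592  1.567  0.2  ]
[0.0008, 0.0009, 0.0027, -0.0042, 0.0018, -0.0018]
lid angle est 0.8599117067746915 247.440477008553
```

>>> step_arm:
  deltas:
    - [-0.0003, 0, 0.0018, 0, 0.0075, 0, 1]
    - [-0.0006, 0, 0.0036, 0, 0.015, 0, 1]
    - [-0.0009, 0, 0.0054, 0, 0.0225, 0, 1]
    - [-0.0012, 0, 0.0072, 0, 0.03, 0, 1]
    - [-0.0014, 0, 0.0091, 0, 0.0375, 0, 1]
    - [-0.0016, 0, 0.0109, 0, 0.045, 0, 1]
    - [-0.0016, 0, 0.0109, 0, 0.045, 0, 1]

```text
time: 19.25
tool_pos: [0.6213, -0.0174, 0.2634]
tool_rot: [0.189, 0.698, 0.661, -0.201]
contact_force: [-10.4, -3.6, 5.8]
gripper_width: 0.266
```

```bash
python3 st.py .805
```

```text
19.25 [ 0.6213 -0.0174  0.2634] [-10.44  -3.57   5.84] [-0.46  1.09 -0.6 ] 0.26631184766828164 [ 0.082  0.103  1.588 -0.552  1.542  0.178]
[0.0008, 0.0009, 0.0027, -0.0041, 0.0029, -0.0021]
lid angle est 0.8148168399808698 247.43828987690682
```

>>> step_arm:
  deltas:
    - [-0.0001, 0, 0.0012, 0, 0.005, 0, 1]
    - [-0.0002, 0, 0.0024, 0, 0.01, 0, 1]
    - [-0.0003, 0, 0.0036, 0, 0.015, 0, 1]
    - [-0.0003, 0, 0.0036, 0, 0.015, 0, 1]

```text
time: 19.65
tool_pos: [0.6212, -0.0198, 0.261]
tool_rot: [0.184, 0.699, 0.663, -0.196]
contact_force: [-8.8, -3.4, 6.0]
gripper_width: 0.264
```

```bash
python3 st.py .79
python3 - <<'E'
from h import *
for n,(a,b,c,d) in dict(scene=(140,280,250,400),top=(140,280,160,340)).items():
    f=manip.grab_frame(n);cv2.imwrite(f"pics/{n}11.png",cv2.resize(f[a:b,c:d,::-1],None,fx=4.2,fy=4.2,interpolation=cv2.INTER_CUBIC))
E
```

```text
19.65 [ 0.6212 -0.0198  0.261 ] [-8.76 -3.4   5.99] [-0.66  1.22 -0.62] 0.2641986479258026 [ 0.073  0.1    1.592 -0.539  1.534  0.17 ]
[0.0007, 0.0009, 0.0029, -0.0041, 0.0038, -0.0024]
lid angle est 0.8007517888052695 247.44750326527645
```

View pics/top11.png

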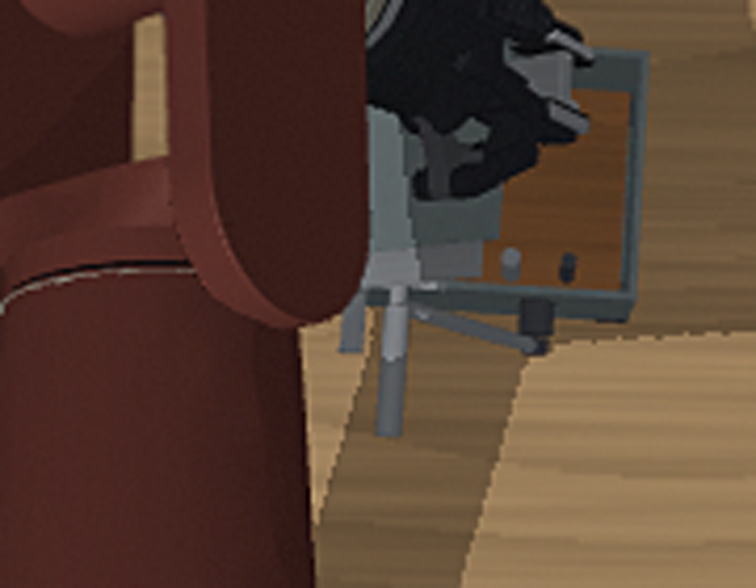

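View pics/scene11.png

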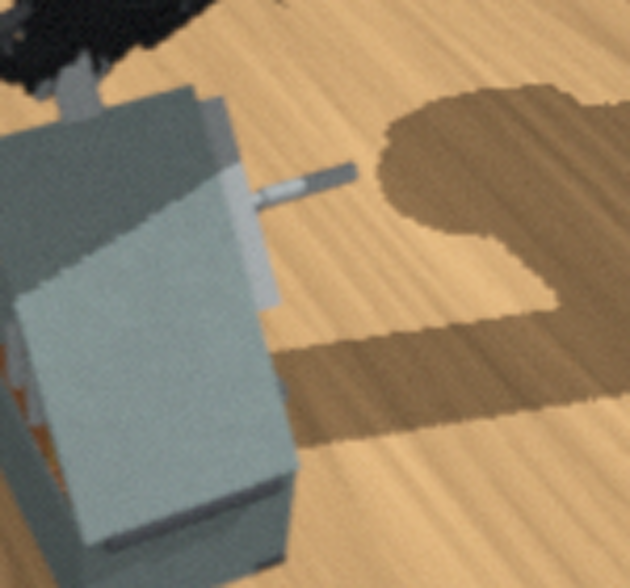

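>>> step_arm:
  deltas:
    - [-0.0001, 0, 0.0012, 0, 0.005, 0, 1]
    - [-0.0002, 0, 0.0024, 0, 0.01, 0, 1]
    - [-0.0002, 0, 0.0024, 0, 0.01, 0, 1]

```text
time: 20.05
tool_pos: [0.6212, -0.0213, 0.2594]
tool_rot: [0.181, 0.7, 0.663, -0.192]
contact_force: [-10.4, -4.9, 7.1]
gripper_width: 0.267
```

```bash
python3 st.py .78
```

```text
20.05 [ 0.6212 -0.0213  0.2594] [-10.39  -4.87   7.12] [-0.73  1.33 -0.58] 0.2672955347631001 [ 0.067  0.099  1.594 -0.53   1.529  0.166]
[0.0007, 0.0008, 0.0032, -0.004, 0.0042, -0.0026]
lid angle est 0.7917353878622181 247.44089353937366
```

>>> step_arm:
  deltas:
    - [0, 0, 0.0012, 0, 0.005, 0, 1]
    - [-0.0001, 0, 0.0024, 0, 0.01, 0, 1]
    - [-0.0001, 0, 0.0024, 0, 0.01, 0, 1]

```text
time: 20.35
tool_pos: [0.6212, -0.0216, 0.2589]
tool_rot: [0.177, 0.701, 0.664, -0.188]
contact_force: [-11.8, 1.3, 11.1]
gripper_width: 0.266
```

```bash
python3 st.py .77
```

```text
20.35 [ 0.6212 -0.0216  0.2589] [-11.84   1.35  11.13] [-0.64  1.76 -0.87] 0.2655874807931071 [ 0.063  0.096  1.596 -0.519  1.525  0.161]
[0.0001, 0.0008, 0.005, -0.0031, 0.0029, -0.0029]
lid angle est 0.78927303599773 247.41736341256782
```

There is hard contact now: the lid moved only a quarter of what I commanded and the force rose. I'll press lightly a little more to be sure the pin is home.

>>> step_arm:
  deltas:
    - [0, 0, 0.0015, 0, 0, 0, 1]
    - [0, 0, 0.003, 0, 0, 0, 1]
    - [0, 0, 0.003, 0, 0, 0, 1]

```text
time: 20.65
tool_pos: [0.6213, -0.0221, 0.2584]
tool_rot: [0.178, 0.701, 0.664, -0.187]
contact_force: [-16.2, 6.7, 18.8]
gripper_width: 0.265
```

```bash
python3 st.py .77
```

```text
20.65 [ 0.6213 -0.0221  0.2584] [-16.2    6.74  18.85] [-0.47  2.29 -1.1 ] 0.26470762198233955 [ 0.062  0.095  1.597 -0.519  1.523  0.161]
[0.0003, 0.0007, 0.0044, -0.0019, 0.0022, -0.0035]
lid angle est 0.786770118414684 247.41739507601258
```

>>> step_arm:
  deltas:
    - [0, 0, -0.0015, 0, 0, 0, 1]
    - [0, 0, -0.0025, 0, 0, 0, 1]
    - [0, 0, -0.0025, 0, 0, 0, 0.5]
    - [0, 0, -0.0025, 0, 0, 0, 0.1]
    - [0, 0, -0.0025, 0, 0, 0, -0.2]
    - [0, 0, -0.0025, 0, 0, 0, -0.2]
    - [0, 0, -0.02, 0, 0, 0, -0.2]
    - [0, 0, -0.05, 0, 0, 0, -0.2]
    - [0, 0, -0.09, 0, 0, 0, -0.2]
    - [0, 0, -0.13, 0, 0, 0, -0.2]
    - [0, 0, -0.16, 0, 0, 0, -0.2]
    - [0, 0, -0.16, 0, 0, 0, -0.2]

```text
time: 21.85
tool_pos: [0.6279, 0.0581, 0.3967]
tool_rot: [0.18, 0.701, 0.666, -0.182]
contact_force: [0.5, 0.2, 0.2]
gripper_width: 0.601
```

Run:
```python
from h import *
info()
p,r=cur()
print(delta([.42,.0,.42],r))
```

```text
21.85 [0.6279 0.0581 0.3967] [0.48 0.17 0.24] [ 0.26 -0.02 -0.02] 0.6014705006034426 [ 0.183  0.095  1.369 -0.516  1.771  0.154]
[-0.0719, -0.2046, 0.012, 0.0, 0.0, 0.0]
```

Clear of the lid. I'll move the arm aside so I can see.

Run:
```python
from h import *
p,r=cur()
print(delta([.45,.35,.45],r))
```

```text
[0.2184, -0.1917, -0.1877, 0.0, 0.0, 0.0]
```

>>> step_arm:
  deltas:
    - [0.03, -0.03, -0.04, 0, 0, 0, -0.2]
    - [0.2184, -0.1917, -0.1877, 0, 0, 0, -0.2]
    - [0.2184, -0.1917, -0.1877, 0, 0, 0, -0.2]
    - [0.2184, -0.1917, -0.1877, 0, 0, 0, -0.2]
    - [0.2184, -0.1917, -0.1877, 0, 0, 0, -0.2]
    - [0.2184, -0.1917, -0.1877, 0, 0, 0, -0.2]
    - [0.2184, -0.1917, -0.1877, 0, 0, 0, -0.2]
    - [0.2184, -0.1917, -0.1877, 0, 0, 0, -0.2]
    - [0.2184, -0.1917, -0.1877, 0, 0, 0, -0.2]
    - [0.2184, -0.1917, -0.1877, 0, 0, 0, -0.2]

```text
time: 22.85
tool_pos: [0.4502, 0.3476, 0.4438]
tool_rot: [0.177, 0.701, 0.665, -0.187]
contact_force: [0.1, 0.3, -0.3]
gripper_width: 0.601
```

Run:
```python
from h import *
info()
for n,(a,b,c,d) in dict(scene=(140,280,240,390),top=(140,270,190,340)).items():
    f=manip.grab_frame(n);cv2.imwrite(f"pics/{n}12.png",cv2.resize(f[a:b,c:d,::-1],None,fx=5,fy=4.2 if 0 else 5,interpolation=cv2.INTER_CUBIC)[:600]);cv2.imwrite(f"pics/{n}12f.png",f[:,:,::-1])
for b in(1.10,1.12,1.14): print(b,[((proj(n,prop(P,p0,b))-o)*5).round(0).tolist() for n,o in(("scene",(240,140)),("top",(190,140))) for P in((-61,145,0),(20,145,0))])
for a in (.78,.8,.82,.84): print(a,[((proj(n,lid(P,p0,a))-o)*5).round(0).tolist() for n,o in(("scene",(240,140)),("top",(190,140))) for P in((12,-260,6),(-12,-260,6),(-65,-220,5),(-81,-210,3),(-81,-90,3))])
```

```text
22.85 [0.4502 0.3476 0.4438] [ 0.06  0.28 -0.31] [ 0.21  0.07 -0.02] 0.6008179832526732 [ 0.7    0.103  1.285 -0.429  2.087  0.601]
1.1 [[[475.0, 204.0]], [[323.0, 249.0]], [[304.0, 518.0]], [[319.0, 307.0]]]
1.12 [[[473.0, 198.0]], [[321.0, 244.0]], [[311.0, 518.0]], [[326.0, 307.0]]]
1.14 [[[470.0, 193.0]], [[318.0, 238.0]], [[317.0, 518.0]], [[333.0, 307.0]]]
0.78 [[[94.0, 53.0]], [[144.0, 40.0]], [[274.0, 97.0]], [[310.0, 110.0]], [[382.0, 359.0]], [[537.0, 59.0]], [[533.0, 125.0]], [[446.0, 282.0]], [[427.0, 328.0]], [[217.0, 345.0]]]
0.8 [[[97.0, 51.0]], [[147.0, 38.0]], [[278.0, 96.0]], [[313.0, 109.0]], [[384.0, 359.0]], [[527.0, 56.0]], [[523.0, 122.0]], [[437.0, 280.0]], [[419.0, 326.0]], [[213.0, 344.0]]]
0.82 [[[100.0, 50.0]], [[150.0, 37.0]], [[281.0, 95.0]], [[317.0, 108.0]], [[385.0, 359.0]], [[516.0, 53.0]], [[512.0, 119.0]], [[428.0, 278.0]], [[410.0, 324.0]], [[210.0, 344.0]]]
0.84 [[[103.0, 48.0]], [[153.0, 35.0]], [[284.0, 94.0]], [[320.0, 107.0]], [[387.0, 359.0]], [[505.0, 50.0]], [[501.0, 116.0]], [[418.0, 276.0]], [[401.0, 323.0]], [[206.0, 343.0]]]
```

View pics/scene12.png

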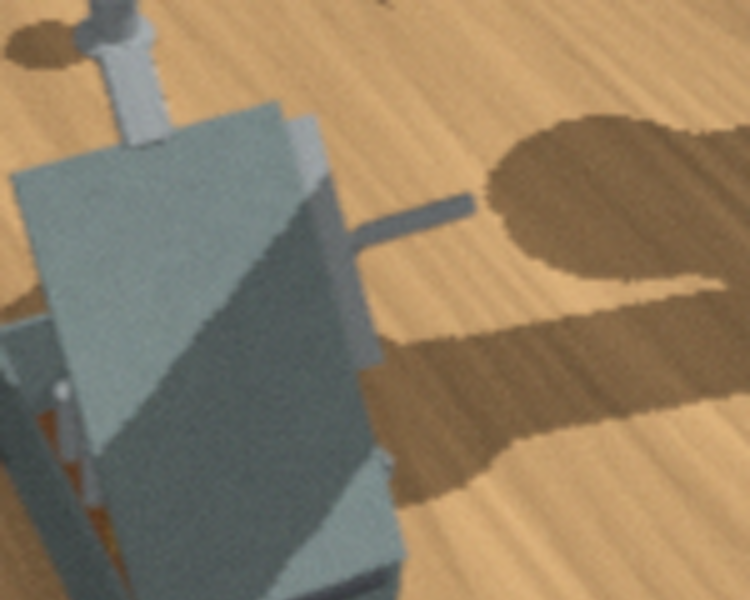

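View pics/top12.png

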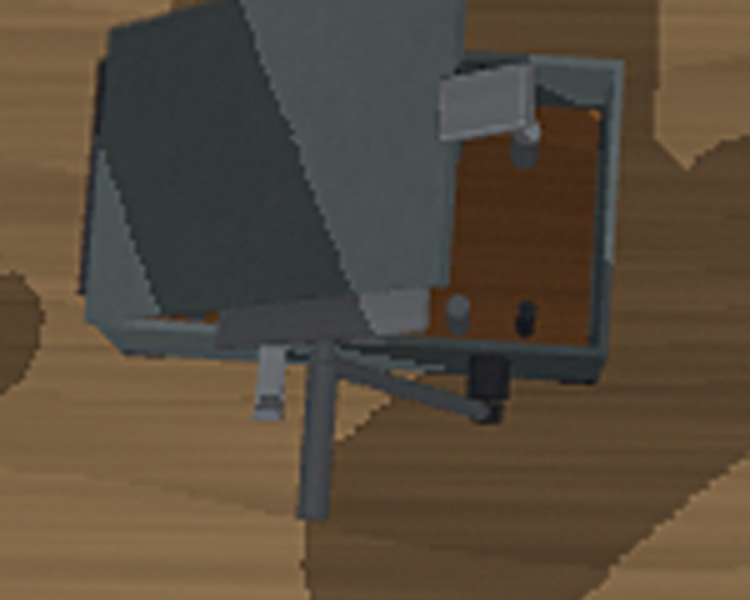

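View pics/scene12f.png

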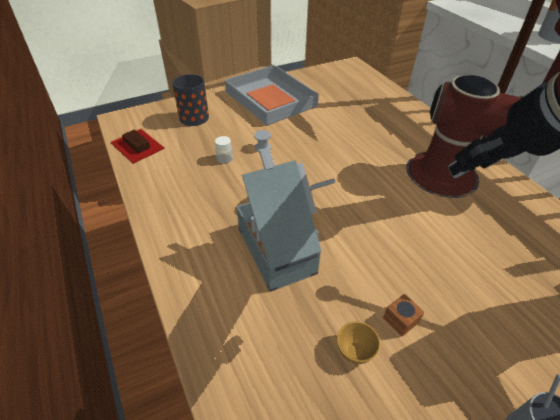

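The views agree with the pin being seated. The bar end at (312,519) in the top crop matches rod angle 1.12, and the lid corners match 0.78–0.79. The other objects haven't moved and the arm is clear, so I'll hand in.

Run:
```python
from plant import manip
print(manip.job_done())
```

```text
the job is handed in; nothing more can be done
None
```

The chest is propped open: the rod's pin is in the slot under the lid, and I handed the job in at about 23 s of the 61 s allowed. I lifted the lid by its tab to about 1.09 rad and swung the rod up to about 1.12 rad. Then I lowered the lid slowly onto the pin, let go and moved the arm clear.

**Seating:** on the way down the lid met a firm stop, and I pressed until the wrist force reached about 26 N. After release, the pictures put the rod at 1.12 rad, as it should be when seated. The lid reads 0.78–0.79 rad against the nominal 0.80. I put that difference down to calibration and tool-pose error, because a pin resting on the lips would leave the lid nearer 0.9.

**Not seen directly:** the flange hides the slot from both cameras. That the pin is fully home and carrying the weight rests on the firm stop and the two angles.

**Force:** the wrist force briefly read about 27 N while swinging the rod, because the bar sat slightly off in the jaws. I eased that off before releasing.

The spool, bowl, block and jar looked unmoved in the last pictures, and the robot was touching nothing.

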